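# Sort the fixture spares and close the sensor case

## Robot

A 6-joint arm with a two-finger parallel gripper is mounted at the origin on the work surface. World frame = base frame: x ahead of the robot, y to its left, z up, the work surface at z = 0. Lengths are in m, angles in degrees, forces in N, time in s.
With the tool pointing down it reaches from about 0.35 to 0.875 m from the base axis. Payload 4.2 kg.
Tool frame: the origin (TCP) lies midway between the tips of the shut fingers; the grasp point (between the pads) lies 19 mm behind it; z points along the fingers, y is the direction in which the jaws open and shut (so a half turn about z gives the same grasp; the last joint's range is limited). The gripper opens to 87 mm and grips with 3 to 60 N. Pads are 19 mm wide; open, the fingers measure 117 mm over their backs; the gripper's body (75 mm by 190 mm) begins 51 mm behind the grasp point.
Start: joints at [-61.501, 22.042, 0.453, 0, -68.411, -14.817], TCP at [0.148, -0.607, 0.223] pointing down, gripper open.
Joint ranges: [-179.83, 179.83], [-69.29, 118.12], [-61.27, 80.66], [-181.25, 117.63], [-171.15, -9.14], [-177.46, 177.46]. Speed limits (degrees/s): [159.86, 159.86, 180, 180, 180, 180].

## Interface

Orientations are given as a 3x3 rotation matrix whose columns are the frame's x, y, z axes.
In Python, from station import r gives the robot as it stands.
- The arm moves only by the tool play_rows, never from a script. Its argument "commands" is a list that holds one entry, the list of rows, each a list of 7 numbers: the shift along the world's x, y, z in m, then the turn, a rotation vector about the world's x, y, z in rad, then the closure, from 0 (fully open) to 1 (shut). A call has 1 to 5 rows; each row is the pose to reach, as a shift and turn from the pose commanded when the call began; what a row does not reach only later rows make up. A row lasts 1/10 s, in which the tool goes at most 50 mm and 8.59 degrees, less where a joint would pass 70% of its speed; a pose out of reach is approached as far as the arm can. A call with a gripper value outside its range is refused whole. The fingers move at their own pace and stop on an object; the grip force is fixed at half the most. Time passes only in rows, so rows that repeat a pose let the fingers close. It gives the time, the measured TCP pose, the force and the opening at its end, in the units of the state.
- r.sense(): the state, without advancing time (a new reading comes with each control period).
- r.capture(name): name is "scene" or "top"; returns a dict with "image" (400x640x3 uint8, red, green, blue), "range_z" (400x640 float32, m along the optical axis (not along the pixel's ray), 0 where there is no reading), "intrinsics" (3x3 intrinsics, pixels), "k1" (the pictures are not rectified: a ray, as slopes to the right and down, at radius r is drawn at 1 + k1 r^2 times it, then the intrinsics apply), "extrinsics" (4x4, takes a point from camera to world coordinates). Camera axes: x right, y up, looking along -z (the intrinsics and any distortion apply to the point x, -y, -z); pixel columns grow to the right and rows downward; lengths in m; the calibration is good to about 2 mm. A picture is of the moment at which its call begins.
- r.finish_job(): hands the job in, once; it reports no verdict.
The state is a dict: "time_s": time; "joints": joint angles; "joint_velocities": joint speeds; "effort": joint torques, N m; "tcp_pos": TCP position; "ee_rot": TCP orientation; "wrist_force": force on the tool from outside, world axes, zero at the start; "moment": the same for the moment, N m; "gripper_width": opening from 0.0 (shut) to 1.0 (fully open).
Only numpy, scipy, OpenCV 4.12 (cv2) and the standard library are available. Lean on these libraries where they do the work, as an engineer would, in place of code of your own. Each camera call takes 0.05 s, during which the arm holds its last target. There are 200 camera calls.

## Task

Clear up the spares lying mixed on the station: put the optical sensors into the lidded case, the square air cylinders into the deep bin and the hold-down arms with the rubber foot into the shallow tray. Once all the sensors are in the case, lower its lid gently until it is fully shut, without letting it slam. Leave the tin, the tools and the tape where they are.

Things in the scene. Friction and masses are not known exactly. Their poses are not given: they have to be found in the camera images.
- cyl1: compact air cylinder, first: plain square aluminium body 80 x 32 x 32 mm with black end caps, and a thin steel rod (10 mm thick, 30 mm long) sticking out of its +x end. Origin at the centre of the square body; +x along the body to the rod; lies flat with the origin 16 mm above what it rests on. About 0.22 kg.
- cyl2: compact air cylinder, second: plain square aluminium body 80 x 32 x 32 mm with black end caps, and a thin steel rod (10 mm thick, 30 mm long) sticking out of its +x end. Origin at the centre of the square body; +x along the body to the rod; lies flat with the origin 16 mm above what it rests on. About 0.22 kg. May be absent.
- arm1: hold-down arm, first: dark steel flat bar 110 (x) x 22 (y) x 14 (z) mm with a round black rubber foot (22 mm diameter, 26 mm tall) standing on its +z face, 42 mm towards +x from the middle. Origin at the centre of the bar, 7 mm above the table at the start (foot upward). About 0.2 kg.
- arm2: hold-down arm, second: dark steel flat bar 110 (x) x 22 (y) x 14 (z) mm with a round black rubber foot (22 mm diameter, 26 mm tall) standing on its +z face, 42 mm towards +x from the middle. Origin at the centre of the bar, 7 mm above the table at the start (foot upward). About 0.2 kg. May be absent.
- sensor1: optical sensor, first: smooth grey block 64 (x) x 34 (y) x 24 (z) mm with a black inset on its +z face and a small lens on the +x end, and a thin connector stub (12 mm diameter, 22 mm long) out of its -x end. Origin at the centre of the block, 12 mm above the table at the start. About 0.12 kg.
- sensor2: optical sensor, second: smooth grey block 64 (x) x 34 (y) x 24 (z) mm with a black inset on its +z face and a small lens on the +x end, and a thin connector stub (12 mm diameter, 22 mm long) out of its -x end. Origin at the centre of the block, 12 mm above the table at the start. About 0.12 kg.
- sensor3: optical sensor, third: smooth grey block 64 (x) x 34 (y) x 24 (z) mm with a black inset on its +z face and a small lens on the +x end, and a thin connector stub (12 mm diameter, 22 mm long) out of its -x end. Origin at the centre of the block, 12 mm above the table at the start. About 0.12 kg. May be absent.
- case: the lidded sensor case, fixed to the table at the left: open grey box 160 (x) x 220 (y) x 65 mm high, walls and floor 5 mm. Origin at the centre of its underside on the table; its lid is hinged along the top of its +x wall (the side away from the robot).
- case_lid (a joint): angle of the case's lid, rad: 0 is fully closed on the rim, it grows as the lid opens; it starts standing open at 1.45 to 1.70, stop at 1.8. The lid is a flat grey panel 160 x 220 x 8 mm, 0.15 kg; its hinge is stiff (about 0.18 N m), so it stays where it is left and takes only 1 to 2 N at its free edge to move.
- case_lid_hinge (a point): middle of the lid's hinge line, at the top of the case's +x wall, 65 mm above the table; its axes turn with the lid. From here the lid panel reaches 160 mm towards -x of its own frame; its underside is at z = 0 and its outer face at z = +8 mm of that frame.
- case_lid_handle (a point): grip point of the black round knob on the lid's outer face (the face turned away from the robot while open): the knob's head is 28 mm in diameter, its axis is 30 mm from the lid's free edge and midway along it, it stands 43 mm out of the face; this point is 35 mm out from the face.
- deep_bin: the deep bin, fixed, at the right: open grey box 160 (x) x 170 (y) x 55 mm high, walls and floor 5 mm. Origin at the centre of its underside, 4 mm above the table. It and the shallow tray stand one behind the other (10 mm apart) on a 4 mm rubber mat; either may be the nearer.
- low_tray: the shallow tray, fixed, at the right: open grey box 160 (x) x 170 (y) x only 22 mm high, walls and floor 5 mm. Origin at the centre of its underside, 4 mm above the table.
- tin: a round steel tin, 50 mm in diameter and 45 mm tall, standing among the spares; to be left alone. Origin at the centre of its underside.
- driver: a screwdriver 200 mm long lying near the robot; to be left alone. Origin under its middle.
- spanner: a spanner 170 mm long lying at the back; to be left alone. Origin under its middle.
- tape: a roll of tape, 90 mm in diameter and 25 mm tall, lying at the back; to be left alone. Origin at the centre of its underside.
Mind the look-alikes: they are no part of the job. What is shaped like the cyl1 but turquoise is not meant.

How it is judged:
By the outcome, as a careful person would: the job done as asked, in the order asked, and still so for the second after the job is handed in, with the robot touching nothing.
Of cyl2, arm2, sensor3 only 1 to 3 are there at a start; the rules pass over those that are not, and their reading is None.
At some moment in a run one of cyl1, cyl2, arm1, arm2, sensor1, sensor2, sensor3 may be knocked a few centimetres aside while the robot is not near it.
Once in a run the grip may slacken for a moment while it holds something.
It also fails if it takes over 210 s, if anything falls off the work surface, if the arm or the gripper's body presses on something with over 40 N, if the wrist force passes 120 N, or if a joint passes its speed limit or range.

## Working session

There is one attempt and no reset: what is moved stays moved. The work goes in short steps, Python scripts to look and compute and a tool call to move; the robot and the scene stay as the last step left them, time stands still between calls to the robot, and variables do not carry over. Pictures are saved under pics/ and viewed, about 12 in all and at most 16, crops included, and the job is handed in when it is done.

Besides the shell and the picture viewer there is one more tool, called after "Call:" as name([rows], argument=value, ...), one row to a line, values as JSON. play_rows: Moves the arm, as the interface text tells. Its arguments: {"type":"object","properties":{"commands":{"type":"array","items":{"type":"array","items":{"type":"array","items":{"type":"number"}}}}},"required":["commands"]}

```bash
ls; mkdir -p pics; cat > h.py <<'E'
import numpy as np, cv2
from station import r
def cap(name,fn=None):
    c=r.capture(name)
    if fn: cv2.imwrite('pics/'+fn,cv2.cvtColor(c['image'],cv2.COLOR_RGB2BGR))
    return c
def cloud(c):
    K=c['intrinsics'];k=c['k1'];H,W=c['range_z'].shape
    u,v=np.meshgrid(np.arange(W),np.arange(H))
    p=cv2.undistortPoints(np.stack([u.ravel(),v.ravel()],1).astype(np.float64)[:,None],np.array(K,float),np.array([k,0,0,0.]))[:,0]
    z=c['range_z'].ravel().astype(float)
    P=np.stack([p[:,0]*z,-p[:,1]*z,-z,np.ones_like(z)])
    X=(np.array(c['extrinsics'])@P)[:3].T.reshape(H,W,3)
    X[c['range_z']==0]=np.nan
    return X
E
python3 - <<'E'
from h import *
s=r.sense();print({k:np.round(v,3).tolist() for k,v in s.items()})
for n in('scene','top'):
    c=cap(n,n+'0.png');X=cloud(c);print(n,c['k1'],np.round(c['extrinsics'],3).tolist(),c['intrinsics'][0][0]);np.savez(n+'0.npz',X=X,im=c['image'])
    for p in [(320,200),(100,200),(540,200),(320,350)]: print(p,np.round(X[p[1],p[0]],3))
E
```

```text
pics
{'time_s': 0.0, 'joints': [-61.5, 22.091, 0.379, -0.03, -68.411, -14.816], 'joint_velocities': [-0.042, 0.064, 0.039, -0.006, -0.006, 0.024], 'effort': [0.001, -39.066, 18.74, 4.22, 0.011, -0.0], 'tcp_pos': [0.148, -0.607, 0.221], 'ee_rot': [[-0.972, -0.236, -0.001], [-0.236, 0.972, 0.002], [0.0, 0.002, -1.0]], 'wrist_force': [0.486, 0.361, 0.276], 'moment': [0.021, -0.014, -0.01], 'gripper_width': 0.998}
scene -0.04966444220123892 [[0.353, -0.61, 0.709, 1.224], [0.936, 0.224, -0.273, -0.278], [0.007, 0.76, 0.65, 0.785], [0.0, 0.0, 0.0, 1.0]] 435.50929290597895
(320, 200) [0.417 0.021 0.   ]
(100, 200) [ 0.211 -0.536 -0.001]
(540, 200) [0.624 0.582 0.   ]
(320, 350) [ 0.839 -0.135  0.034]
top -0.08456853683707058 [[-0.007, 0.997, -0.082, 0.37], [-1.0, -0.007, -0.001, 0.025], [-0.001, 0.082, 0.997, 1.398], [0.0, 0.0, 0.0, 1.0]] 483.54141932744676
(320, 200) [0.49  0.026 0.022]
(100, 200) [0.492 0.653 0.051]
(540, 200) [ 0.488 -0.626 -0.004]
(320, 350) [0.138 0.028 0.342]
```

View pics/top0.png

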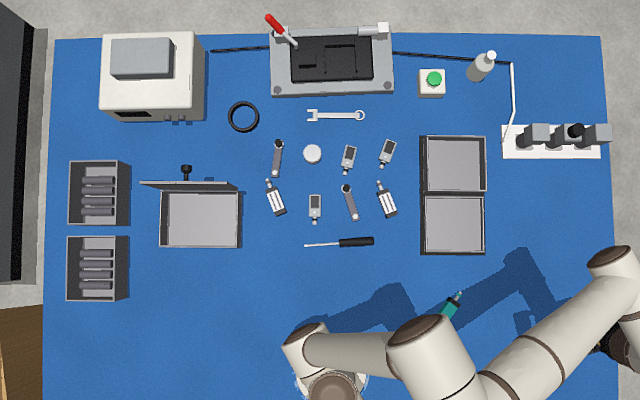

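View pics/scene0.png

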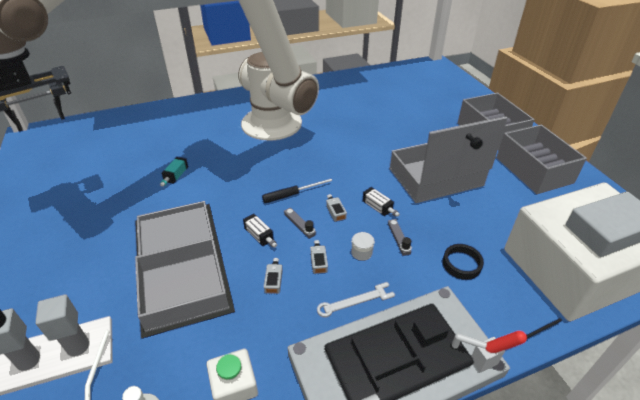

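```bash
cat > seg.py <<'E'
from h import *
def blobs(Xs,box=(0.36,0.78,-0.25,0.26),zmin=0.007,pr=True):
    # Xs list of clouds -> height grid 1mm
    x0,x1,y0,y1=box;G=np.zeros((int((x1-x0)*500),int((y1-y0)*500)),np.float32)
    for X in Xs:
        P=X.reshape(-1,3);P=P[~np.isnan(P[:,0])]
        P=P[(P[:,0]>x0)&(P[:,0]<x1)&(P[:,1]>y0)&(P[:,1]<y1)&(P[:,2]>zmin)&(P[:,2]<0.08)]
        i=((P[:,0]-x0)*500).astype(int).clip(0,G.shape[0]-1);j=((P[:,1]-y0)*500).astype(int).clip(0,G.shape[1]-1)
        np.maximum.at(G,(i,j),P[:,2].astype(np.float32))
    M=cv2.morphologyEx((G>0).astype(np.uint8),cv2.MORPH_CLOSE,np.ones((3,3)))
    n,L,st,ce=cv2.connectedComponentsWithStats(M)
    out=[]
    for k in range(1,n):
        if st[k,4]<100: continue
        pts=np.argwhere(L==k)/500.+[x0,y0]
        (c,wh,a)=cv2.minAreaRect((pts*1000).astype(np.float32))
        h=G[(L==k)&(G>0)]
        b=cv2.boxPoints((c,wh,a));e=[b[1]-b[0],b[2]-b[1]];e=max(e,key=np.linalg.norm)
        ang=np.degrees(np.arctan2(e[1],e[0]))%180
        out.append((np.array(c)/1000,sorted(wh),ang,np.percentile(h,[50,97]),pts.mean(0)))
        if pr: print('c',np.round(c,0),'size',np.round(sorted(wh)),'ang %.0f'%ang,'h',np.round(np.percentile(h,[50,97])*1000),'mean',np.round(pts.mean(0)*1000))
    return out
E
python3 - <<'E'
from seg import *
S=np.load('scene0.npz');T=np.load('top0.npz')
print('scene');blobs([S['X']]);print('top');blobs([T['X']])
def dump(im,r0,r1,c0,c1,fx,fn): cv2.imwrite(fn,cv2.cvtColor(cv2.resize(im[r0:r1,c0:c1],None,fx=fx,fy=fx,interpolation=cv2.INTER_CUBIC),cv2.COLOR_RGB2BGR))
a=cv2.resize(S['im'][180:300,235:425],None,fx=4,fy=4,interpolation=cv2.INTER_CUBIC)
cv2.imwrite('pics/crop1.png',cv2.cvtColor(a,cv2.COLOR_RGB2BGR))
dump(T['im'],130,225,255,410,5,'pics/crop2.png')
# containers
X=T['X']
for u,v in [(453,165),(453,222),(453,135),(453,253),(421,165),(486,165),(421,222),(484,222),(453,192),(453,194),(200,220),(160,220),(239,220),(200,246),(200,192)]: print(u,v,np.round(X[v,u],3))
P=X.reshape(-1,3)
for nm,b in dict(case=(.35,.62,.2,.52),bins=(.35,.72,-.5,-.22)).items():
    m=(P[:,0]>b[0])&(P[:,0]<b[1])&(P[:,1]>b[2])&(P[:,1]<b[3])
    for z0,z1 in((.018,.03),(.05,.07),(.07,.4)):
        q=P[m&(P[:,2]>z0)&(P[:,2]<z1)]
        if len(q): print(nm,z0,len(q),np.round(np.percentile(q,[1,50,99],axis=0),3).tolist())
P=S['X'].reshape(-1,3)
m=(P[:,0]>.4)&(P[:,0]<.75)&(P[:,1]>.2)&(P[:,1]<.52)&(P[:,2]>.08)
q=P[m];print(len(q));
if len(q): print(np.round(np.percentile(q,[1,50,99],axis=0),3).tolist())
E
```

```text
scene
c [367. -27.] size [ 25. 198.] ang 95 h [21. 28.] mean [372. -55.]
c [442. 254.] size [  8. 164.] ang 0 h [57. 69.] mean [446. 255.]
c [465.  43.] size [34. 90.] ang 0 h [24. 26.] mean [472.  42.]
c [ 493. -160.] size [ 37. 115.] ang 19 h [32. 35.] mean [ 486. -163.]
c [484. -60.] size [ 25. 112.] ang 17 h [15. 41.] mean [484. -61.]
c [501. 159.] size [ 37. 110.] ang 23 h [31. 35.] mean [494. 155.]
c [613. 150.] size [ 26. 113.] ang 171 h [15. 41.] mean [611. 149.]
c [605. -54.] size [35. 89.] ang 167 h [24. 27.] mean [612. -56.]
c [ 623. -165.] size [35. 90.] ang 158 h [24. 26.] mean [ 628. -168.]
c [624.  49.] size [49. 53.] ang 124 h [45. 47.] mean [623.  48.]
c [735. 231.] size [54. 86.] ang 0 h [24. 27.] mean [736. 226.]
c [739. -73.] size [31. 64.] ang 98 h [8. 9.] mean [742. -73.]
c [743.  37.] size [37. 49.] ang 94 h [ 8. 10.] mean [742.  38.]
c [741. -13.] size [15. 40.] ang 84 h [8. 9.] mean [742. -13.]
top
c [371. -29.] size [ 22. 194.] ang 90 h [23. 29.] mean [369. -62.]
c [437. 255.] size [  6. 154.] ang 0 h [63. 70.] mean [441. 255.]
c [463.  41.] size [36. 86.] a
[... 883 characters left out ...]
005]
453 192 [ 0.509 -0.353  0.037]
453 194 [ 0.506 -0.36   0.009]
200 220 [0.436 0.373 0.01 ]
160 220 [0.433 0.471 0.067]
239 220 [0.434 0.255 0.038]
200 246 [0.361 0.359 0.063]
200 192 [0.513 0.364 0.05 ]
case 0.018 170 [[0.36, 0.254, 0.018], [0.466, 0.409, 0.023], [0.514, 0.472, 0.03]]
case 0.05 634 [[0.358, 0.254, 0.051], [0.446, 0.381, 0.064], [0.517, 0.476, 0.07]]
case 0.07 917 [[0.416, 0.254, 0.071], [0.517, 0.36, 0.201], [0.563, 0.471, 0.23]]
bins 0.018 524 [[0.353, -0.443, 0.018], [0.495, -0.377, 0.025], [0.666, -0.271, 0.03]]
bins 0.05 538 [[0.509, -0.445, 0.05], [0.6, -0.362, 0.059], [0.669, -0.273, 0.066]]
3979
[[0.516, 0.254, 0.082], [0.523, 0.363, 0.151], [0.749, 0.498, 0.226]]
```

View pics/crop1.png

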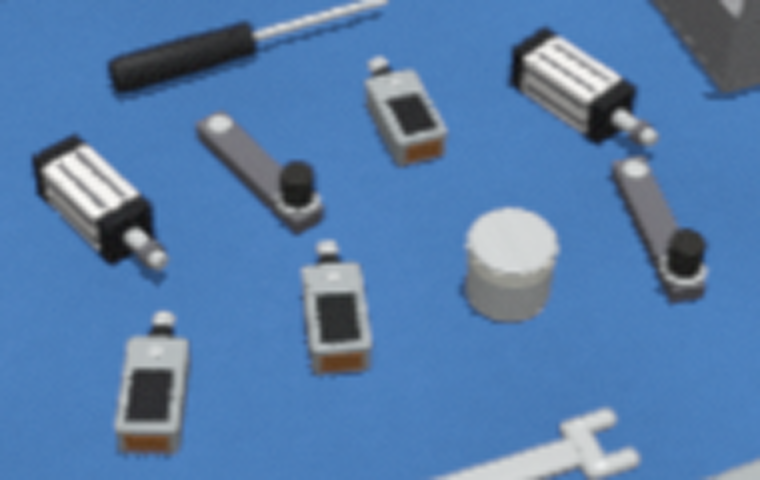

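View pics/crop2.png

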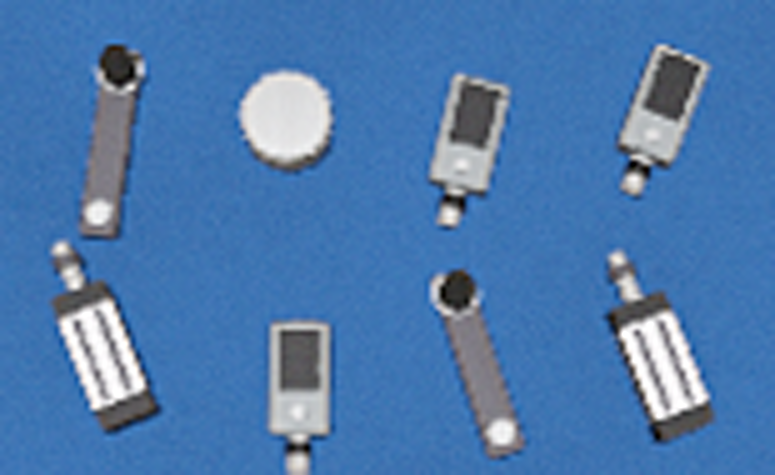

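All seven spares are present. Cylinders are at crop1 px (95,200) and (575,85). Arms with a foot are at (255,170) and (660,225). Grey sensors are at (405,115), (335,305) and (150,385). The turquoise look-alike at scene px (175,170) is to be ignored. The deep bin is the far one, x≈0.51–0.67. I'll start with the right-hand cylinder.

Call:
play_rows([
  [[0.03, 0.04, 0, 0, 0, 0.02, 0.3], [0.06, 0.08, 0, 0, 0, 0.04, 0.3], [0.09, 0.12, 0, 0, 0, 0.06, 0.3], [0.12, 0.16, 0, 0, 0, 0.08, 0.3], [0.15, 0.2, 0, 0, 0, 0.112, 0.3]],
])

```text
time_s: 0.6
tcp_pos: [0.2984, -0.4054, 0.2222]
ee_rot: [[-0.939, -0.344, -0.0], [-0.344, 0.939, 0.0], [0.0, 0.001, -1.0]]
wrist_force: [1.4, -0.1, 0.7]
gripper_width: 0.717
```

Call:
play_rows([
  [[0.03, 0.04, 0, 0, 0, 0, 0.3], [0.06, 0.08, 0, 0, 0, 0, 0.3], [0.09, 0.12, 0, 0, 0, 0, 0.3], [0.12, 0.16, 0, 0, 0, 0, 0.3], [0.15, 0.2, 0, 0, 0, 0, 0.3]],
])

```text
time_s: 1.1
tcp_pos: [0.4484, -0.2052, 0.2225]
ee_rot: [[-0.939, -0.344, -0.0], [-0.344, 0.939, 0.0], [0.0, 0.0, -1.0]]
wrist_force: [0.7, -1.1, -0.3]
gripper_width: 0.699
```

Call:
play_rows([
  [[0.01, 0.015, -0.03, 0, 0, 0, 0.3], [0.02, 0.03, -0.06, 0, 0, 0, 0.3], [0.032, 0.044, -0.09, 0, 0, 0, 0.3], [0.032, 0.044, -0.12, 0, 0, 0, 0.3], [0.032, 0.044, -0.12, 0, 0, 0, 0.3]],
])

```text
time_s: 1.6
tcp_pos: [0.4765, -0.1624, 0.0985]
ee_rot: [[-0.939, -0.343, -0.01], [-0.344, 0.939, 0.001], [0.009, 0.005, -1.0]]
wrist_force: [0.5, 0.9, 0.3]
gripper_width: 0.701
```

```bash
cat > st.py <<'E'
from seg import *
import sys
def state():
    s=r.sense();y=s['ee_rot'][:,1] if hasattr(s['ee_rot'],'shape') else np.array(s['ee_rot'])[:,1]
    print('t %.1f'%s['time_s'],'tcp',np.round(s['tcp_pos'],4),'jaw %.1f'%(np.degrees(np.arctan2(y[1],y[0]))%180),'F',np.round(s['wrist_force'],1),'w %.3f'%s['gripper_width'],'j',np.round(s['joints'],0))
state()
Xs=[cloud(cap('scene'))]
if len(sys.argv)>1: blobs(Xs,box=eval(sys.argv[1]))
else: blobs(Xs,zmin=0.011)
E
python3 st.py
```

```text
t 1.6 tcp [ 0.4765 -0.1624  0.0985] jaw 110.1 F [0.5 0.9 0.3] w 0.701 j [ -0.  18. -26.  -0. -47. -69.]
c [373. -27.] size [ 26. 198.] ang 90 h [21. 27.] mean [372. -49.]
c [442. 254.] size [  8. 164.] ang 0 h [58. 75.] mean [447. 255.]
c [464.  44.] size [37. 88.] ang 177 h [24. 27.] mean [472.  42.]
c [485. -61.] size [ 27. 110.] ang 20 h [15. 41.] mean [483. -61.]
c [ 493. -159.] size [ 36. 113.] ang 21 h [32. 34.] mean [ 486. -163.]
c [501. 159.] size [ 36. 112.] ang 23 h [32. 34.] mean [494. 155.]
c [613. 148.] size [ 25. 110.] ang 172 h [15. 41.] mean [612. 149.]
c [606. -54.] size [35. 91.] ang 166 h [24. 26.] mean [613. -56.]
c [ 623. -166.] size [35. 92.] ang 157 h [24. 26.] mean [ 629. -168.]
c [624.  48.] size [48. 52.] ang 0 h [45. 47.] mean [623.  48.]
c [735. 230.] size [56. 86.] ang 0 h [24. 27.] mean [737. 226.]
```

Call:
play_rows([
  [[-0.001, 0, -0.03, 0, 0, 0, 0.3], [-0.001, 0, -0.06, 0, 0, 0, 0.3], [-0.001, 0, -0.08, 0, 0, 0, 0.3], [-0.001, 0, -0.09, 0, 0, 0, 0.3], [-0.001, 0, -0.096, 0, 0, 0, 0.3]],
])

```text
time_s: 2.15
tcp_pos: [0.4797, -0.1636, 0.0072]
ee_rot: [[-0.939, -0.344, 0.002], [-0.344, 0.939, -0.0], [-0.001, -0.001, -1.0]]
wrist_force: [0.4, -0.3, -0.0]
gripper_width: 0.703
```

Call:
play_rows([
  [[0, 0, 0, 0, 0, 0, 0.3], [0, 0, 0, 0, 0, 0, 0.6], [0, 0, 0, 0, 0, 0, 1], [0, 0, 0, 0, 0, 0, 1], [0, 0, 0, 0, 0, 0, 1]],
])

```text
time_s: 2.65
tcp_pos: [0.4791, -0.1632, 0.007]
ee_rot: [[-0.939, -0.344, 0.001], [-0.344, 0.939, -0.0], [-0.001, -0.0, -1.0]]
wrist_force: [-0.2, -0.5, 0.5]
gripper_width: 0.424
```

Call:
play_rows([
  [[0, 0, 0, 0, 0, 0, 1], [0, 0, 0.02, 0, 0, 0, 1], [0, 0, 0.05, 0, 0, 0, 1], [0, 0, 0.09, 0, 0, 0, 1], [0, 0, 0.13, 0, 0, 0, 1]],
])

```text
time_s: 3.15
tcp_pos: [0.4776, -0.163, 0.1369]
ee_rot: [[-0.939, -0.343, -0.003], [-0.343, 0.939, 0.001], [0.003, 0.002, -1.0]]
wrist_force: [1.6, -1.1, -3.1]
gripper_width: 0.363
```

Call:
play_rows([
  [[0.02, -0.033, 0, 0, 0, -0.07, 1], [0.04, -0.067, 0, 0, 0, -0.14, 1], [0.06, -0.1, 0, 0, 0, -0.21, 1], [0.08, -0.134, 0, 0, 0, -0.28, 1], [0.096, -0.167, 0, 0, 0, -0.35, 1]],
])

```text
time_s: 3.65
tcp_pos: [0.575, -0.3312, 0.1352]
ee_rot: [[-1.0, 0.002, -0.002], [0.002, 1.0, 0.001], [0.002, 0.001, -1.0]]
wrist_force: [0.7, 0.2, -2.2]
gripper_width: 0.366
```

Call:
play_rows([
  [[0, 0, -0.03, 0, 0, 0, 1], [0, 0, -0.06, 0, 0, 0, 1], [0, 0, -0.09, 0, 0, 0, 1], [0, 0, -0.105, 0, 0, 0, 1], [0, 0, -0.11, 0, 0, 0, 1]],
])

```text
time_s: 4.15
tcp_pos: [0.5731, -0.3296, 0.0238]
ee_rot: [[-1.0, -0.0, -0.005], [-0.0, 1.0, 0.002], [0.005, 0.002, -1.0]]
wrist_force: [-0.5, -0.1, -2.6]
gripper_width: 0.364
```

```bash
python3 - <<'E'
from st import state
from h import *
cap('scene','s1.png');a=cv2.imread('pics/s1.png')[190:340,110:300];cv2.imwrite('pics/s1c.png',cv2.resize(a,None,fx=3,fy=3))
E
```

```text
t 4.2 tcp [ 0.5731 -0.3296  0.0238] jaw 90.0 F [-0.5 -0.1 -2.6] w 0.364 j [-16.  36.  -7.  -0. -48. -74.]
c [373. -28.] size [ 26. 196.] ang 90 h [21. 26.] mean [372. -59.]
c [442. 255.] size [  6. 164.] ang 0 h [57. 70.] mean [447. 255.]
c [464.  42.] size [36. 92.] ang 177 h [24. 27.] mean [472.  42.]
c [484. -60.] size [ 26. 109.] ang 15 h [15. 41.] mean [483. -62.]
c [501. 159.] size [ 39. 113.] ang 20 h [31. 34.] mean [493. 155.]
c [613. 149.] size [ 26. 112.] ang 173 h [15. 41.] mean [612. 149.]
c [606. -54.] size [35. 89.] ang 166 h [24. 27.] mean [612. -56.]
c [ 622. -166.] size [36. 89.] ang 158 h [24. 26.] mean [ 629. -168.]
c [623.  47.] size [50. 50.] ang 0 h [45. 48.] mean [624.  48.]
c [735. 231.] size [54. 86.] ang 0 h [24. 27.] mean [738. 226.]
```

View pics/s1c.png

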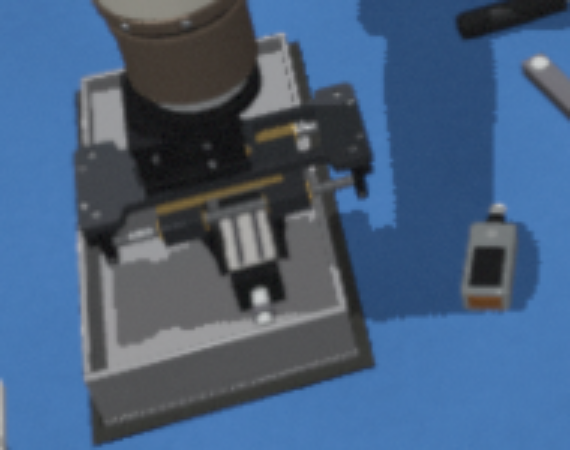

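The cylinder is held level inside the deep bin (crop px 250,250), clear of the walls. I'll lower it and release.

Call:
play_rows([
  [[0, 0, -0.003, 0, 0, 0, 1], [0, 0, -0.006, 0, 0, 0, 1], [0, 0, -0.009, 0, 0, 0, 1], [0, 0, -0.01, 0, 0, 0, 1], [0, 0, -0.01, 0, 0, 0, 1]],
])

```text
time_s: 4.75
tcp_pos: [0.5748, -0.3302, 0.0166]
ee_rot: [[-1.0, -0.001, -0.0], [-0.001, 1.0, 0.0], [0.0, 0.0, -1.0]]
wrist_force: [0.8, -0.4, -3.1]
gripper_width: 0.363
```

Call:
play_rows([
  [[0, 0, 0, 0, 0, 0, 0.47], [0, 0, 0, 0, 0, 0, 0.47], [0, 0, 0, 0, 0, 0, 0.47], [0, 0, 0.02, 0, 0, 0, 0.47], [0, 0, 0.05, 0, 0, 0, 0.47]],
])

```text
time_s: 5.25
tcp_pos: [0.5735, -0.3298, 0.0653]
ee_rot: [[-1.0, -0.001, -0.004], [-0.001, 1.0, 0.001], [0.004, 0.001, -1.0]]
wrist_force: [0.4, -0.1, 0.1]
gripper_width: 0.526
```

Call:
play_rows([
  [[-0.01, 0.04, 0.05, 0, 0, 0.06, 0.3], [-0.02, 0.09, 0.08, 0, 0, 0.12, 0.3], [-0.03, 0.13, 0.08, 0, 0, 0.18, 0.3], [-0.05, 0.18, 0.08, 0, 0, 0.25, 0.3], [-0.06, 0.22, 0.08, 0, 0, 0.3, 0.3]],
])

```text
time_s: 5.75
tcp_pos: [0.5162, -0.115, 0.1478]
ee_rot: [[-0.955, -0.298, 0.003], [-0.298, 0.955, 0.0], [-0.003, -0.001, -1.0]]
wrist_force: [1.3, 1.3, 0.1]
gripper_width: 0.699
```

```bash
python3 st.py; python3 - <<'E'
from seg import *
for n in('scene','top'): blobs([cloud(cap(n))],box=(.51,.668,-.443,-.274),zmin=.02)
E
```

```text
t 5.8 tcp [ 0.5162 -0.115   0.1478] jaw 107.3 F [1.3 1.3 0.1] w 0.699 j [  5.  17. -19.   0. -54. -78.]
c [371. -55.] size [ 24. 111.] ang 96 h [22. 27.] mean [375. -67.]
c [443. 254.] size [  8. 166.] ang 0 h [58. 71.] mean [448. 255.]
c [464.  42.] size [35. 88.] ang 178 h [24. 27.] mean [472.  42.]
c [485. -61.] size [ 26. 109.] ang 20 h [15. 42.] mean [483. -61.]
c [501. 159.] size [ 38. 111.] ang 21 h [31. 35.] mean [493. 155.]
c [598. 152.] size [23. 83.] ang 173 h [14. 17.] mean [596. 152.]
c [ 623. -166.] size [36. 89.] ang 158 h [24. 27.] mean [ 629. -168.]
c [617. -57.] size [34. 65.] ang 166 h [24. 27.] mean [617. -57.]
c [623.  49.] size [50. 50.] ang 0 h [45. 47.] mean [624.  49.]
c [656. 144.] size [24. 25.] ang 169 h [38. 42.] mean [656. 143.]
c [735. 231.] size [54. 86.] ang 0 h [24. 27.] mean [737. 226.]
c [ 588. -360.] size [156. 166.] ang 90 h [58. 61.] mean [ 576. -367.]
c [ 587. -331.] size [ 32. 110.] ang 0 h [41. 44.] mean [ 581. -331.]
c [ 588. -360.] size [156. 166.] ang 90 h [58. 65.] mean [ 595. -364.]
c [ 590. -332.] size [ 34. 112.] ang 0 h [42. 47.] mean [ 580. -331.]
```

Call:
play_rows([
  [[-0.015, 0.025, -0.02, 0, 0, 0, 0.4], [-0.03, 0.049, -0.05, 0, 0, 0, 0.4], [-0.03, 0.049, -0.09, 0, 0, 0, 0.4], [-0.03, 0.049, -0.12, 0, 0, 0, 0.4], [-0.03, 0.049, -0.135, 0, 0, 0, 0.4]],
])

```text
time_s: 6.4
tcp_pos: [0.4857, -0.0684, 0.0091]
ee_rot: [[-0.956, -0.295, -0.003], [-0.295, 0.956, -0.001], [0.003, 0.0, -1.0]]
wrist_force: [0.2, -0.2, -0.0]
gripper_width: 0.6
```

Call:
play_rows([
  [[0, 0, -0.004, 0, 0, 0, 0.4], [0, 0, -0.008, 0, 0, 0, 0.4], [0, 0, -0.008, 0, 0, 0, 0.6], [0, 0, -0.008, 0, 0, 0, 1], [0, 0, -0.008, 0, 0, 0, 1]],
])

```text
time_s: 6.9
tcp_pos: [0.4873, -0.0674, 0.0044]
ee_rot: [[-0.955, -0.296, 0.002], [-0.296, 0.955, 0.0], [-0.002, -0.0, -1.0]]
wrist_force: [-0.5, 2.6, 1.1]
gripper_width: 0.406
```

Call:
play_rows([
  [[0, 0, 0, 0, 0, 0, 1], [0, 0, 0, 0, 0, 0, 1], [0, 0, 0.02, 0, 0, 0, 1], [0, 0, 0.05, 0, 0, 0, 1], [0, 0, 0.08, 0, 0, 0, 1]],
])

```text
time_s: 7.4
tcp_pos: [0.4855, -0.0677, 0.0836]
ee_rot: [[-0.955, -0.296, -0.003], [-0.296, 0.955, -0.0], [0.003, 0.0, -1.0]]
wrist_force: [1.0, -0.4, -2.1]
gripper_width: 0.244
```

Call:
play_rows([
  [[-0.01, -0.04, 0.02, 0, 0, -0.05, 1], [-0.02, -0.08, 0.02, 0, 0, -0.1, 1], [-0.03, -0.12, 0.02, 0, 0, -0.15, 1], [-0.04, -0.16, 0.02, 0, 0, -0.2, 1], [-0.05, -0.2, 0.02, 0, 0, -0.25, 1]],
])

```text
time_s: 7.9
tcp_pos: [0.4353, -0.2687, 0.1031]
ee_rot: [[-0.999, -0.049, -0.001], [-0.049, 0.999, 0.0], [0.001, 0.001, -1.0]]
wrist_force: [0.2, 0.2, -2.7]
gripper_width: 0.246
```

Call:
play_rows([
  [[-0.01, -0.035, 0, 0, 0, -0.03, 1], [-0.018, -0.062, -0.02, 0, 0, -0.05, 1], [-0.018, -0.062, -0.05, 0, 0, -0.05, 1], [-0.018, -0.062, -0.07, 0, 0, -0.05, 1], [-0.018, -0.062, -0.07, 0, 0, -0.05, 1]],
])

```text
time_s: 8.4
tcp_pos: [0.4154, -0.3285, 0.0302]
ee_rot: [[-1.0, 0.001, -0.008], [0.001, 1.0, 0.004], [0.008, 0.004, -1.0]]
wrist_force: [-0.0, -0.1, -2.2]
gripper_width: 0.249
```

```bash
python3 - <<'E'
from h import *
s=r.sense();print(s['time_s'],np.round(s['tcp_pos'],4),s['gripper_width'])
cap('scene','s2.png');a=cv2.imread('pics/s2.png')[150:340,110:300];cv2.imwrite('pics/s2c.png',cv2.resize(a,None,fx=3,fy=3))
E
```

```text
8.4 [ 0.4154 -0.3285  0.0302] 0.24867262593327855
```

View pics/s2c.png

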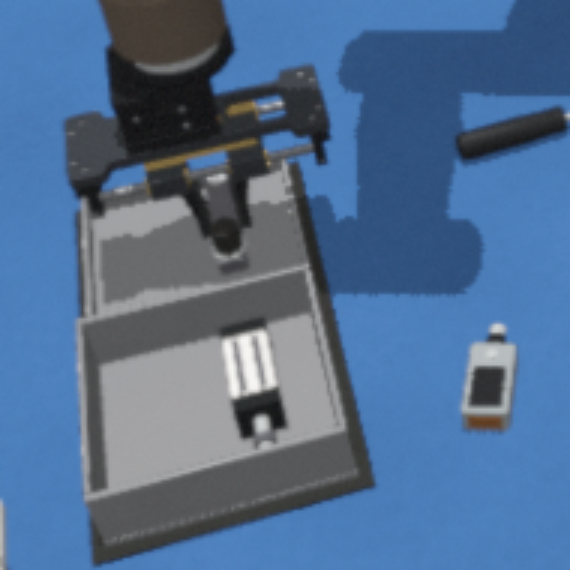

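The arm hangs level over the shallow tray (crop px 225,235), with the bin wall clear of it. I'll lower it and release.

Call:
play_rows([
  [[0, 0, -0.005, 0, 0, 0, 1], [0, 0, -0.01, 0, 0, 0, 1], [0, 0, -0.015, 0, 0, 0, 1], [0, 0, -0.019, 0, 0, 0, 1], [0, 0, -0.019, 0, 0, 0, 1]],
])

```text
time_s: 8.95
tcp_pos: [0.4183, -0.3292, 0.0141]
ee_rot: [[-1.0, -0.001, -0.001], [-0.001, 1.0, 0.0], [0.001, 0.0, -1.0]]
wrist_force: [-0.7, 0.2, -2.3]
gripper_width: 0.249
```

Call:
play_rows([
  [[0, 0, 0, 0, 0, 0, 0.55], [0, 0, 0, 0, 0, 0, 0.55], [0, 0, 0, 0, 0, 0, 0.55], [0, 0, 0.02, 0, 0, 0, 0.55], [0, 0, 0.05, 0, 0, 0, 0.55]],
])

```text
time_s: 9.45
tcp_pos: [0.4175, -0.329, 0.0638]
ee_rot: [[-1.0, -0.001, -0.004], [-0.001, 1.0, 0.002], [0.004, 0.002, -1.0]]
wrist_force: [-0.1, 0.2, 1.0]
gripper_width: 0.445
```

Call:
play_rows([
  [[0.03, 0.03, 0.04, 0, 0, 0.06, 0.3], [0.06, 0.06, 0.06, 0, 0, 0.12, 0.3], [0.09, 0.09, 0.06, 0, 0, 0, 0.3], [0.12, 0.11, 0.06, 0, 0, -0.15, 0.3], [0.15, 0.13, 0.06, 0, 0, -0.27, 0.3]],
])

```text
time_s: 9.95
tcp_pos: [0.57, -0.1982, 0.1256]
ee_rot: [[-0.963, 0.27, 0.002], [0.27, 0.963, -0.0], [-0.002, 0.0, -1.0]]
wrist_force: [0.7, -1.0, 0.5]
gripper_width: 0.69
```

Call:
play_rows([
  [[0.02, 0.01, 0, 0, 0, -0.11, 0.3], [0.04, 0.02, 0, 0, 0, -0.11, 0.3], [0.06, 0.03, 0, 0, 0, -0.11, 0.3], [0.06, 0.03, 0, 0, 0, -0.11, 0.3], [0.06, 0.03, 0, 0, 0, -0.11, 0.3]],
])

```text
time_s: 10.45
tcp_pos: [0.6284, -0.1693, 0.1243]
ee_rot: [[-0.929, 0.37, -0.001], [0.37, 0.929, 0.0], [0.001, -0.0, -1.0]]
wrist_force: [0.0, -0.5, 0.1]
gripper_width: 0.699
```

```bash
python3 st.py; python3 - <<'E'
from seg import *
for n in('scene','top'): blobs([cloud(cap(n))],box=(.34,.495,-.443,-.274),zmin=.016)
E
```

```text
t 10.4 tcp [ 0.6284 -0.1693  0.1243] jaw 68.3 F [ 0.  -0.5  0.1] w 0.699 j [  -1.   29.   -3.   -0.  -58. -111.]
c [371. -43.] size [22. 98.] ang 90 h [23. 27.] mean [372. -49.]
c [442. 254.] size [  8. 164.] ang 0 h [57. 69.] mean [448. 255.]
c [464.  42.] size [36. 92.] ang 0 h [24. 26.] mean [473.  42.]
c [501. 159.] size [ 36. 111.] ang 23 h [32. 35.] mean [494. 155.]
c [606. -55.] size [35. 91.] ang 167 h [24. 27.] mean [612. -56.]
c [613. 149.] size [ 24. 110.] ang 173 h [15. 41.] mean [612. 149.]
c [ 622. -166.] size [35. 89.] ang 158 h [24. 26.] mean [ 629. -168.]
c [623.  49.] size [50. 50.] ang 0 h [45. 48.] mean [624.  48.]
c [735. 231.] size [54. 86.] ang 0 h [24. 27.] mean [736. 226.]
c [ 368. -389.] size [104. 211.] ang 128 h [24. 28.] mean [ 366. -388.]
c [ 395. -331.] size [24. 70.] ang 0 h [23. 26.] mean [ 393. -331.]
c [ 459. -331.] size [24. 30.] ang 0 h [47. 50.] mean [ 461. -330.]
c [ 416. -360.] size [152. 166.] ang 90 h [27. 32.] mean [ 385. -400.]
c [ 417. -329.] size [ 32. 113.] ang 4 h [25. 52.] mean [ 415. -330.]
```

Call:
play_rows([
  [[0.003, -0.001, -0.04, 0, 0, 0, 0.3], [0.003, -0.001, -0.08, 0, 0, 0, 0.3], [0.003, -0.001, -0.105, 0, 0, 0, 0.3], [0.003, -0.001, -0.115, 0, 0, 0, 0.3], [0.003, -0.001, -0.119, 0, 0, 0, 0.3]],
])

```text
time_s: 11.1
tcp_pos: [0.631, -0.1709, 0.0049]
ee_rot: [[-0.929, 0.37, -0.001], [0.37, 0.929, -0.0], [0.001, -0.001, -1.0]]
wrist_force: [0.5, 1.1, 0.4]
gripper_width: 0.701
```

Call:
play_rows([
  [[0, 0, 0, 0, 0, 0, 0.3], [0, 0, 0, 0, 0, 0, 0.6], [0, 0, 0, 0, 0, 0, 1], [0, 0, 0, 0, 0, 0, 1], [0, 0, 0, 0, 0, 0, 1]],
])

```text
time_s: 11.6
tcp_pos: [0.6319, -0.1705, 0.0062]
ee_rot: [[-0.929, 0.37, 0.001], [0.37, 0.929, -0.0], [-0.001, 0.0, -1.0]]
wrist_force: [-0.3, -0.3, 0.9]
gripper_width: 0.422
```

Call:
play_rows([
  [[0, 0, 0, 0, 0, 0, 1], [0, 0, 0.02, 0, 0, 0, 1], [0, 0, 0.05, 0, 0, 0, 1], [0, 0, 0.09, 0, 0, 0, 1], [0, 0, 0.13, 0, 0, 0, 1]],
])

```text
time_s: 12.1
tcp_pos: [0.6308, -0.1704, 0.1359]
ee_rot: [[-0.929, 0.37, -0.002], [0.37, 0.929, 0.0], [0.002, -0.001, -1.0]]
wrist_force: [1.7, -0.1, -1.3]
gripper_width: 0.39
```

```bash
python3 -c "
from h import *
s=r.sense();print(s['time_s'],np.round(s['tcp_pos'],4),s['gripper_width'],s['wrist_force'])"
```

```text
12.1 [ 0.6308 -0.1704  0.1359] 0.3895232930850239 [ 1.69074321 -0.06701246 -1.30933034]
```

Call:
play_rows([
  [[-0.03, 0.034, 0.01, 0, 0, 0.08, 1], [-0.06, 0.068, 0.02, 0, 0, 0.16, 1], [-0.09, 0.102, 0.03, 0, 0, 0.24, 1], [-0.12, 0.136, 0.035, 0, 0, 0.32, 1], [-0.15, 0.17, 0.04, 0, 0, 0.378, 1]],
])

```text
time_s: 12.6
tcp_pos: [0.48, 0.0005, 0.1755]
ee_rot: [[-1.0, -0.001, -0.0], [-0.001, 1.0, 0.0], [0.0, 0.0, -1.0]]
wrist_force: [0.9, 0.6, -0.9]
gripper_width: 0.39
```

Call:
play_rows([
  [[-0.01, 0.045, 0, 0, 0, 0, 1], [-0.02, 0.09, 0, 0, 0, 0, 1], [-0.03, 0.135, 0, 0, 0, 0, 1], [-0.04, 0.18, 0, 0, 0, 0, 1], [-0.05, 0.225, 0, 0, 0, 0, 1]],
])

```text
time_s: 13.1
tcp_pos: [0.4305, 0.226, 0.1755]
ee_rot: [[-1.0, 0.001, -0.0], [0.001, 1.0, 0.0], [0.0, 0.0, -1.0]]
wrist_force: [1.5, 0.5, -1.0]
gripper_width: 0.389
```

Call:
play_rows([
  [[0, 0.045, 0, 0, 0, 0, 1], [0, 0.09, 0, 0, 0, 0, 1], [0, 0.135, 0, 0, 0, 0, 1], [0, 0.18, 0, 0, 0, 0, 1], [0, 0.198, 0, 0, 0, 0, 1]],
])

```text
time_s: 13.6
tcp_pos: [0.4311, 0.4261, 0.1746]
ee_rot: [[-1.0, -0.001, 0.0], [-0.001, 1.0, 0.0], [-0.0, 0.0, -1.0]]
wrist_force: [0.1, 0.1, -2.0]
gripper_width: 0.392
```

Call:
play_rows([
  [[0, 0, -0.03, 0, 0, 0, 1], [0, 0, -0.06, 0, 0, 0, 1], [0, 0, -0.09, 0, 0, 0, 1], [0, 0, -0.12, 0, 0, 0, 1], [0, 0, -0.13, 0, 0, 0, 1]],
])

```text
time_s: 14.1
tcp_pos: [0.4299, 0.4202, 0.0418]
ee_rot: [[-1.0, 0.002, -0.005], [0.002, 1.0, -0.006], [0.005, -0.006, -1.0]]
wrist_force: [0.2, -0.8, -1.8]
gripper_width: 0.391
```

```bash
python3 - <<'E'
from h import *
s=r.sense();print(s['time_s'],np.round(s['tcp_pos'],4),s['gripper_width'])
cap('scene','s3.png');a=cv2.imread('pics/s3.png')[100:290,350:560];cv2.imwrite('pics/s3c.png',cv2.resize(a,None,fx=3,fy=3))
E
```

```text
14.1 [0.4299 0.4202 0.0418] 0.3906579634224276
```

View pics/s3c.png

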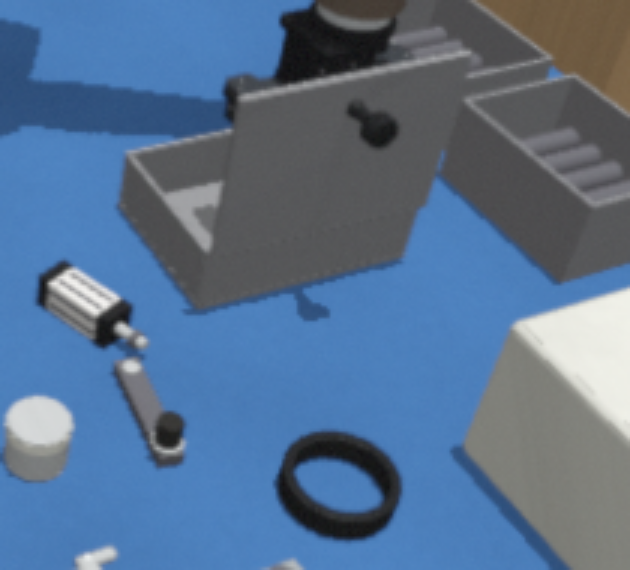

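The gripper is inside the case, behind the lid (crop px 340,30), with no contact force. I'll lower it and release.

Call:
play_rows([
  [[0, 0, -0.01, 0, 0, 0, 1], [0, 0, -0.02, 0, 0, 0, 1], [0, 0, -0.028, 0, 0, 0, 1], [0, 0, -0.031, 0, 0, 0, 1], [0, 0, -0.034, 0, 0, 0, 1]],
])

```text
time_s: 14.65
tcp_pos: [0.4318, 0.4227, 0.0116]
ee_rot: [[-1.0, 0.001, 0.0], [0.001, 1.0, 0.0], [-0.0, 0.0, -1.0]]
wrist_force: [-0.3, 0.2, -1.5]
gripper_width: 0.388
```

Call:
play_rows([
  [[0, 0, 0, 0, 0, 0, 1], [0, 0, 0, 0, 0, 0, 0.48], [0, 0, 0, 0, 0, 0, 0.48], [0, 0, 0, 0, 0, 0, 0.48], [0, 0, 0.015, 0, 0, 0, 0.48]],
])

```text
time_s: 15.15
tcp_pos: [0.4308, 0.4213, 0.0251]
ee_rot: [[-1.0, 0.002, -0.002], [0.002, 1.0, -0.003], [0.002, -0.003, -1.0]]
wrist_force: [-0.5, -0.8, 0.5]
gripper_width: 0.513
```

Call:
play_rows([
  [[0, 0, 0.04, 0, 0, 0, 0.48], [0, 0, 0.08, 0, 0, 0, 0.48], [0, 0, 0.12, 0, 0, 0, 0.3], [0, -0.03, 0.15, 0, 0, 0, 0.3], [0, -0.07, 0.15, 0, 0, 0, 0.3]],
])

```text
time_s: 15.65
tcp_pos: [0.4338, 0.3553, 0.1819]
ee_rot: [[-1.0, -0.002, 0.008], [-0.002, 1.0, 0.009], [-0.008, 0.009, -1.0]]
wrist_force: [-0.5, -0.9, 0.1]
gripper_width: 0.671
```

Call:
play_rows([
  [[0, -0.045, 0, 0, 0, 0, 0.3], [0, -0.09, 0, 0, 0, 0, 0.3], [0, -0.135, 0, 0, 0, 0, 0.3], [0.015, -0.18, 0, 0, 0, 0, 0.3], [0.03, -0.22, 0, 0, 0, 0, 0.3]],
])

```text
time_s: 16.15
tcp_pos: [0.4614, 0.1307, 0.1773]
ee_rot: [[-1.0, 0.0, 0.001], [0.0, 1.0, 0.001], [-0.001, 0.001, -1.0]]
wrist_force: [1.5, 1.2, -0.1]
gripper_width: 0.702
```

```bash
python3 st.py; python3 - <<'E'
from seg import *
for n in('top',): blobs([cloud(cap(n))],box=(.36,.52,.252,.476),zmin=.014)
E
```

```text
t 16.1 tcp [0.4614 0.1307 0.1773] jaw 90.0 F [ 1.5  1.2 -0.1] w 0.702 j [  35.   10.  -23.    0.  -56. -125.]
c [368. -27.] size [ 26. 199.] ang 95 h [22. 27.] mean [372. -56.]
c [441. 254.] size [  8. 162.] ang 0 h [58. 71.] mean [448. 255.]
c [475.  42.] size [36. 68.] ang 177 h [24. 27.] mean [476.  41.]
c [500. 159.] size [ 37. 111.] ang 23 h [31. 35.] mean [494. 155.]
c [612. 148.] size [ 25. 112.] ang 172 h [15. 41.] mean [613. 149.]
c [605. -55.] size [35. 91.] ang 167 h [24. 27.] mean [612. -56.]
c [623.  47.] size [50. 50.] ang 0 h [45. 48.] mean [623.  48.]
c [735. 231.] size [54. 86.] ang 0 h [24. 27.] mean [735. 226.]
c [439. 369.] size [158. 206.] ang 90 h [63. 75.] mean [492. 403.]
c [435. 420.] size [33. 59.] ang 177 h [29. 35.] mean [439. 421.]
```

Call:
play_rows([
  [[0.006, -0.045, 0, 0, 0, -0.04, 0.3], [0.013, -0.09, 0, 0, 0, -0.04, 0.3], [0.013, -0.09, -0.04, 0, 0, -0.04, 0.3], [0.013, -0.09, -0.08, 0, 0, -0.04, 0.3], [0.013, -0.09, -0.12, 0, 0, -0.04, 0.3]],
])

```text
time_s: 16.75
tcp_pos: [0.4752, 0.0426, 0.0561]
ee_rot: [[-0.999, 0.042, 0.003], [0.042, 0.999, 0.001], [-0.003, 0.001, -1.0]]
wrist_force: [1.1, 0.5, 0.4]
gripper_width: 0.7
```

Call:
play_rows([
  [[0, 0, -0.03, 0, 0, 0, 0.3], [0, 0, -0.045, 0, 0, 0, 0.3], [0, 0, -0.052, 0, 0, 0, 0.3], [0, 0, -0.052, 0, 0, 0, 0.3], [0, 0, -0.052, 0, 0, 0, 0.6]],
])

```text
time_s: 17.25
tcp_pos: [0.4754, 0.043, 0.0053]
ee_rot: [[-0.999, 0.041, 0.002], [0.041, 0.999, 0.001], [-0.002, 0.001, -1.0]]
wrist_force: [0.4, -0.3, 1.0]
gripper_width: 0.665
```

Call:
play_rows([
  [[0, 0, 0, 0, 0, 0, 1], [0, 0, 0, 0, 0, 0, 1], [0, 0, 0, 0, 0, 0, 1], [0, 0, 0, 0, 0, 0, 1], [0, 0, 0.02, 0, 0, 0, 1]],
])

```text
time_s: 17.75
tcp_pos: [0.4727, 0.0418, 0.0229]
ee_rot: [[-0.999, 0.042, -0.005], [0.042, 0.999, -0.002], [0.005, -0.002, -1.0]]
wrist_force: [-0.5, -0.2, -1.4]
gripper_width: 0.388
```

Call:
play_rows([
  [[0, 0, 0.04, 0, 0, 0, 1], [0, 0, 0.08, 0, 0, 0, 1], [0, 0, 0.12, 0, 0, 0, 1], [0, 0, 0.15, 0, 0, 0.04, 1], [0, 0, 0.15, 0, 0, 0.04, 1]],
])

```text
time_s: 18.25
tcp_pos: [0.4771, 0.0433, 0.179]
ee_rot: [[-1.0, -0.0, 0.01], [0.0, 1.0, 0.003], [-0.01, 0.003, -1.0]]
wrist_force: [0.5, -0.0, -1.0]
gripper_width: 0.389
```

Call:
play_rows([
  [[-0.01, 0.045, 0, 0, 0, 0, 1], [-0.02, 0.09, 0, 0, 0, 0, 1], [-0.03, 0.135, 0, 0, 0, 0, 1], [-0.04, 0.18, 0, 0, 0, 0, 1], [-0.043, 0.225, 0, 0, 0, 0, 1]],
])

```text
time_s: 18.75
tcp_pos: [0.4297, 0.2684, 0.1733]
ee_rot: [[-1.0, 0.001, -0.002], [0.001, 1.0, -0.001], [0.002, -0.001, -1.0]]
wrist_force: [1.6, -0.3, -1.4]
gripper_width: 0.39
```

Call:
play_rows([
  [[0, 0.045, 0, 0, 0, 0, 1], [0, 0.08, 0, 0, 0, 0, 1], [0, 0.095, -0.01, 0, 0, 0, 1], [0, 0.095, -0.04, 0, 0, 0, 1], [0, 0.095, -0.08, 0, 0, 0, 1]],
])

```text
time_s: 19.25
tcp_pos: [0.4316, 0.3631, 0.0937]
ee_rot: [[-1.0, 0.001, 0.001], [0.001, 1.0, 0.002], [-0.001, 0.002, -1.0]]
wrist_force: [-0.3, 1.0, -2.4]
gripper_width: 0.387
```

Call:
play_rows([
  [[0, 0, -0.03, 0, 0, 0, 1], [0, 0, -0.055, 0, 0, 0, 1], [0, 0, -0.072, 0, 0, 0, 1], [0, 0, -0.079, 0, 0, 0, 1], [0, 0, -0.083, 0, 0, 0, 1]],
])

```text
time_s: 19.75
tcp_pos: [0.4312, 0.3614, 0.0102]
ee_rot: [[-1.0, 0.002, -0.002], [0.002, 1.0, -0.002], [0.002, -0.002, -1.0]]
wrist_force: [0.2, 0.9, 1.0]
gripper_width: 0.389
```

```bash
python3 -c "
from h import *
s=r.sense();print(s['time_s'],np.round(s['tcp_pos'],4),s['gripper_width'],s['wrist_force'])"
```

```text
19.75 [0.4312 0.3614 0.0102] 0.38851293843880613 [0.19780891 0.85932076 0.97523074]
```

Call:
play_rows([
  [[0, 0, 0.001, 0, 0, 0, 1], [0, 0, 0.001, 0, 0, 0, 0.48], [0, 0, 0.001, 0, 0, 0, 0.48], [0, 0, 0.001, 0, 0, 0, 0.48], [0, 0, 0.015, 0, 0, 0, 0.48]],
])

```text
time_s: 20.25
tcp_pos: [0.4309, 0.3616, 0.0256]
ee_rot: [[-1.0, 0.002, -0.002], [0.002, 1.0, -0.002], [0.002, -0.002, -1.0]]
wrist_force: [0.0, -0.6, 0.0]
gripper_width: 0.514
```

Call:
play_rows([
  [[0, 0, 0.04, 0, 0, 0, 0.48], [0, 0, 0.08, 0, 0, 0, 0.48], [0, 0, 0.12, 0, 0, 0, 0.3], [0, -0.03, 0.15, 0, 0, 0, 0.3], [0, -0.07, 0.15, 0, 0, 0, 0.3]],
])

```text
time_s: 20.75
tcp_pos: [0.434, 0.2951, 0.1819]
ee_rot: [[-1.0, -0.002, 0.009], [-0.002, 1.0, 0.008], [-0.009, 0.008, -1.0]]
wrist_force: [0.9, 0.2, 0.3]
gripper_width: 0.672
```

Call:
play_rows([
  [[0, -0.045, 0, 0, 0, 0, 0.3], [0, -0.09, 0, 0, 0, 0, 0.3], [0, -0.135, 0, 0, 0, 0, 0.3], [0.02, -0.18, 0, 0, 0, 0, 0.3], [0.04, -0.22, 0, 0, 0, -0.1, 0.3]],
])

```text
time_s: 21.25
tcp_pos: [0.4716, 0.0707, 0.1776]
ee_rot: [[-0.995, 0.103, 0.002], [0.103, 0.995, 0.001], [-0.002, 0.001, -1.0]]
wrist_force: [0.9, 0.7, 0.1]
gripper_width: 0.697
```

Call:
play_rows([
  [[0.035, -0.03, 0, 0, 0, -0.127, 0.3], [0.07, -0.06, 0, 0, 0, -0.127, 0.3], [0.105, -0.09, 0, 0, 0, -0.127, 0.3], [0.14, -0.12, 0, 0, 0, -0.127, 0.3], [0.14, -0.12, 0, 0, 0, -0.127, 0.3]],
])

```text
time_s: 21.75
tcp_pos: [0.6147, -0.0508, 0.1756]
ee_rot: [[-0.973, 0.231, 0.001], [0.231, 0.973, -0.001], [-0.001, -0.001, -1.0]]
wrist_force: [-0.4, 1.1, -0.6]
gripper_width: 0.701
```

```bash
python3 st.py; python3 - <<'E'
from seg import *
for n in('top',): blobs([cloud(cap(n))],box=(.36,.52,.252,.476),zmin=.014)
E
```

```text
t 21.8 tcp [ 0.6147 -0.0508  0.1756] jaw 76.7 F [-0.4  1.1 -0.6] w 0.701 j [  10.   23.   -5.    0.  -62. -114.]
c [373. -81.] size [26. 90.] ang 90 h [22. 26.] mean [376. -91.]
c [442. 254.] size [  8. 164.] ang 0 h [59. 74.] mean [447. 255.]
c [501. 159.] size [ 37. 113.] ang 22 h [31. 34.] mean [493. 155.]
c [605. -54.] size [35. 89.] ang 166 h [24. 27.] mean [613. -56.]
c [614. 149.] size [ 24. 111.] ang 173 h [15. 41.] mean [612. 149.]
c [623.  49.] size [50. 50.] ang 0 h [45. 48.] mean [624.  48.]
c [735. 231.] size [54. 86.] ang 0 h [24. 27.] mean [735. 227.]
c [439. 362.] size [158. 220.] ang 90 h [63. 71.] mean [455. 363.]
c [419. 359.] size [34. 86.] ang 0 h [29. 34.] mean [425. 360.]
c [422. 420.] size [32. 84.] ang 0 h [29. 35.] mean [427. 419.]
```

Call:
play_rows([
  [[0.001, -0.006, -0.04, 0, 0, 0, 0.3], [0.001, -0.006, -0.08, 0, 0, 0, 0.3], [0.001, -0.006, -0.12, 0, 0, 0, 0.3], [0.001, -0.006, -0.15, 0, 0, 0, 0.3], [0.001, -0.006, -0.162, 0, 0, 0, 0.3]],
])

```text
time_s: 22.35
tcp_pos: [0.6096, -0.0525, 0.0121]
ee_rot: [[-0.974, 0.225, -0.005], [0.225, 0.974, -0.0], [0.005, -0.002, -1.0]]
wrist_force: [-0.9, -0.7, 0.3]
gripper_width: 0.703
```

Call:
play_rows([
  [[0, 0, -0.005, 0, 0, 0, 0.3], [0, 0, -0.009, 0, 0, 0, 0.3], [0, 0, -0.009, 0, 0, 0, 0.6], [0, 0, -0.009, 0, 0, 0, 1], [0, 0, -0.009, 0, 0, 0, 1]],
])

```text
time_s: 22.85
tcp_pos: [0.6133, -0.0534, 0.0067]
ee_rot: [[-0.974, 0.226, 0.002], [0.226, 0.974, 0.0], [-0.002, 0.001, -1.0]]
wrist_force: [-0.4, 0.0, 0.3]
gripper_width: 0.507
```

Call:
play_rows([
  [[0, 0, 0, 0, 0, 0, 1], [0, 0, 0, 0, 0, 0, 1], [0, 0, 0.03, 0, 0, 0, 1], [0, 0, 0.07, 0, 0, 0, 1], [0, 0, 0.11, 0, 0, 0, 1]],
])

```text
time_s: 23.35
tcp_pos: [0.6119, -0.0536, 0.1159]
ee_rot: [[-0.974, 0.226, -0.002], [0.226, 0.974, -0.0], [0.002, -0.001, -1.0]]
wrist_force: [0.9, -0.2, -0.7]
gripper_width: 0.39
```

Call:
play_rows([
  [[-0.035, 0.03, 0.015, 0, 0, 0.06, 1], [-0.07, 0.06, 0.03, 0, 0, 0.12, 1], [-0.1, 0.09, 0.045, 0, 0, 0.18, 1], [-0.13, 0.12, 0.06, 0, 0, 0.227, 1], [-0.16, 0.15, 0.06, 0, 0, 0.227, 1]],
])

```text
time_s: 23.85
tcp_pos: [0.4524, 0.0979, 0.1775]
ee_rot: [[-1.0, 0.001, 0.004], [0.001, 1.0, 0.002], [-0.004, 0.002, -1.0]]
wrist_force: [1.0, 0.1, -1.3]
gripper_width: 0.39
```

```bash
python3 -c "
from h import *
s=r.sense();print(s['time_s'],np.round(s['tcp_pos'],4),s['gripper_width'],s['wrist_force'])"
```

```text
23.85 [0.4524 0.0979 0.1775] 0.38974148399267916 [ 1.02217495  0.13808779 -1.29508418]
```

Call:
play_rows([
  [[-0.01, 0.045, 0, 0, 0, 0, 1], [-0.021, 0.09, 0, 0, 0, 0, 1], [-0.021, 0.135, 0, 0, 0, 0, 1], [-0.021, 0.18, 0, 0, 0, 0, 1], [-0.021, 0.204, 0, 0, 0, 0, 1]],
])

```text
time_s: 24.35
tcp_pos: [0.4312, 0.3036, 0.1754]
ee_rot: [[-1.0, -0.001, 0.0], [-0.001, 1.0, 0.001], [-0.0, 0.001, -1.0]]
wrist_force: [-0.0, -0.8, -0.6]
gripper_width: 0.388
```

Call:
play_rows([
  [[0, 0, 0, 0, 0, 0, 1], [0, 0, -0.03, 0, 0, 0, 1], [0, 0, -0.06, 0, 0, 0, 1], [0, 0, -0.09, 0, 0, 0, 1], [0, 0, -0.11, 0, 0, 0, 1]],
])

```text
time_s: 24.85
tcp_pos: [0.4305, 0.2985, 0.0634]
ee_rot: [[-1.0, 0.003, -0.003], [0.003, 1.0, -0.002], [0.003, -0.002, -1.0]]
wrist_force: [-0.3, 0.0, -0.4]
gripper_width: 0.385
```

Call:
play_rows([
  [[0, 0, -0.015, 0, 0, 0, 1], [0, 0, -0.03, 0, 0, 0, 1], [0, 0, -0.042, 0, 0, 0, 1], [0, 0, -0.05, 0, 0, 0, 1], [0, 0, -0.052, 0, 0, 0, 1]],
])

```text
time_s: 25.35
tcp_pos: [0.4313, 0.2998, 0.0127]
ee_rot: [[-1.0, 0.002, -0.001], [0.002, 1.0, -0.001], [0.001, -0.001, -1.0]]
wrist_force: [0.7, 0.0, -0.5]
gripper_width: 0.386
```

```bash
python3 -c "
from h import *
s=r.sense();print(s['time_s'],np.round(s['tcp_pos'],4),s['gripper_width'],s['wrist_force'])"
```

```text
25.35 [0.4313 0.2998 0.0127] 0.3860942058097214 [ 0.6932303  0.0113449 -0.5410963]
```

Call:
play_rows([
  [[0, 0, -0.001, 0, 0, 0, 1], [0, 0, -0.001, 0, 0, 0, 0.52], [0, 0, -0.001, 0, 0, 0, 0.52], [0, 0, -0.001, 0, 0, 0, 0.52], [0, 0, 0.012, 0, 0, 0, 0.52]],
])

```text
time_s: 25.85
tcp_pos: [0.4309, 0.2997, 0.0247]
ee_rot: [[-1.0, 0.001, -0.002], [0.002, 1.0, -0.002], [0.002, -0.002, -1.0]]
wrist_force: [-0.7, 0.0, -0.5]
gripper_width: 0.474
```

Call:
play_rows([
  [[0, 0, 0.03, 0, 0, 0, 0.52], [0, 0, 0.07, 0, 0, 0, 0.52], [0, 0, 0.11, 0, 0, 0, 0.3], [0, -0.03, 0.14, 0, 0, 0, 0.3], [0, -0.07, 0.14, 0, 0, 0, 0.3]],
])

```text
time_s: 26.35
tcp_pos: [0.4342, 0.233, 0.1706]
ee_rot: [[-1.0, -0.002, 0.009], [-0.002, 1.0, 0.008], [-0.009, 0.007, -1.0]]
wrist_force: [1.0, 0.1, -0.4]
gripper_width: 0.658
```

Call:
play_rows([
  [[0.015, -0.02, 0, 0, 0, 0.1, 0.3], [0.03, -0.04, 0, 0, 0, 0.2, 0.3], [0.045, -0.06, 0, 0, 0, 0.3, 0.3], [0.055, -0.079, 0, 0, 0, 0.384, 0.3], [0.055, -0.079, 0, 0, 0, 0.384, 0.3]],
])

```text
time_s: 26.85
tcp_pos: [0.4873, 0.1499, 0.1657]
ee_rot: [[-0.929, -0.371, 0.0], [-0.371, 0.929, 0.0], [-0.0, -0.0, -1.0]]
wrist_force: [-0.5, 0.7, -0.6]
gripper_width: 0.703
```

```bash
python3 st.py; python3 - <<'E'
from seg import *
for n in('top',): blobs([cloud(cap(n))],box=(.36,.52,.252,.476),zmin=.014)
E
```

```text
t 26.9 tcp [0.4873 0.1499 0.1657] jaw 111.8 F [-0.5  0.7 -0.6] w 0.703 j [  35.   14.  -20.    0.  -56. -104.]
c [367. -27.] size [ 27. 198.] ang 95 h [22. 27.] mean [372. -55.]
c [442. 254.] size [  8. 164.] ang 0 h [58. 73.] mean [446. 255.]
c [501. 158.] size [ 38. 110.] ang 24 h [31. 34.] mean [494. 155.]
c [614. 148.] size [ 26. 111.] ang 173 h [15. 41.] mean [613. 149.]
c [623.  49.] size [50. 50.] ang 0 h [45. 48.] mean [624.  48.]
c [735. 231.] size [54. 86.] ang 0 h [24. 27.] mean [736. 227.]
c [394. 255.] size [ 6. 68.] ang 0 h [64. 71.] mean [394. 255.]
c [471. 405.] size [ 94. 134.] ang 90 h [64. 77.] mean [499. 428.]
```

Call:
play_rows([
  [[0, 0.002, -0.04, 0, 0, 0, 0.3], [0, 0.002, -0.08, 0, 0, 0, 0.3], [0, 0.002, -0.115, 0, 0, 0, 0.3], [0, 0.002, -0.14, 0, 0, 0, 0.3], [0, 0.002, -0.15, 0, 0, 0, 0.3]],
])

```text
time_s: 27.45
tcp_pos: [0.4849, 0.1535, 0.0133]
ee_rot: [[-0.928, -0.374, -0.004], [-0.374, 0.928, -0.002], [0.004, -0.001, -1.0]]
wrist_force: [-0.1, 1.0, 0.8]
gripper_width: 0.702
```

Call:
play_rows([
  [[0, 0, -0.005, 0, 0, 0, 0.3], [0, 0, -0.007, 0, 0, 0, 0.3], [0, 0, -0.007, 0, 0, 0, 0.6], [0, 0, -0.007, 0, 0, 0, 1], [0, 0, -0.007, 0, 0, 0, 1]],
])

```text
time_s: 27.95
tcp_pos: [0.4871, 0.1539, 0.0094]
ee_rot: [[-0.928, -0.373, 0.002], [-0.373, 0.928, 0.001], [-0.002, 0.0, -1.0]]
wrist_force: [-0.5, 0.2, -1.3]
gripper_width: 0.511
```

Call:
play_rows([
  [[0, 0, 0, 0, 0, 0, 1], [0, 0, 0, 0, 0, 0, 1], [0, 0, 0.03, 0, 0, 0, 1], [0, 0, 0.07, 0, 0, 0, 1], [0, 0, 0.11, 0, 0, 0, 1]],
])

```text
time_s: 28.45
tcp_pos: [0.4857, 0.1529, 0.1189]
ee_rot: [[-0.928, -0.373, -0.003], [-0.373, 0.928, -0.001], [0.003, -0.0, -1.0]]
wrist_force: [1.3, -0.1, -2.1]
gripper_width: 0.367
```

```bash
python3 -c "
from h import *
s=r.sense();print(s['time_s'],np.round(s['tcp_pos'],4),s['gripper_width'],s['wrist_force'])"
```

```text
28.45 [0.4857 0.1529 0.1189] 0.3671259377379265 [ 1.27951993 -0.05098522 -2.07161505]
```

Call:
play_rows([
  [[0.008, -0.045, 0.01, 0, 0, -0.08, 1], [0.016, -0.09, 0.02, 0, 0, -0.16, 1], [0.024, -0.135, 0.02, 0, 0, -0.24, 1], [0.032, -0.18, 0.02, 0, 0, -0.32, 1], [0.04, -0.225, 0.02, 0, 0, -0.383, 1]],
])

```text
time_s: 28.95
tcp_pos: [0.526, -0.0732, 0.1382]
ee_rot: [[-1.0, 0.003, -0.001], [0.003, 1.0, 0.0], [0.001, 0.0, -1.0]]
wrist_force: [0.9, 0.9, -1.7]
gripper_width: 0.364
```

Call:
play_rows([
  [[0.01, -0.045, 0, 0, 0, 0, 1], [0.02, -0.09, 0, 0, 0, 0, 1], [0.03, -0.135, 0, 0, 0, 0, 1], [0.04, -0.18, 0, 0, 0, 0, 1], [0.048, -0.225, 0, 0, 0, 0, 1]],
])

```text
time_s: 29.45
tcp_pos: [0.5742, -0.2982, 0.1375]
ee_rot: [[-1.0, 0.001, -0.002], [0.001, 1.0, 0.001], [0.002, 0.001, -1.0]]
wrist_force: [1.6, 0.8, -1.6]
gripper_width: 0.365
```

Call:
play_rows([
  [[0, -0.045, 0, 0, 0, 0, 1], [0, -0.08, 0, 0, 0, 0, 1], [0, -0.096, -0.02, 0, 0, 0, 1], [0, -0.096, -0.04, 0, 0, 0, 1], [0, -0.096, -0.04, 0, 0, 0, 1]],
])

```text
time_s: 29.95
tcp_pos: [0.5713, -0.3917, 0.0934]
ee_rot: [[-1.0, 0.003, -0.008], [0.003, 1.0, 0.005], [0.009, 0.005, -1.0]]
wrist_force: [-1.4, 1.5, -2.9]
gripper_width: 0.365
```

```bash
python3 st.py; python3 - <<'E'
from seg import *
for n in('top',): blobs([cloud(cap(n))],box=(.36,.52,.252,.476),zmin=.014)
E
```

```text
t 29.9 tcp [ 0.5713 -0.3917  0.0934] jaw 89.8 F [-1.4  1.5 -2.9] w 0.365 j [-21.  35.   2.  -0. -58. -69.]
c [373. -26.] size [ 26. 200.] ang 90 h [22. 26.] mean [372. -58.]
c [442. 255.] size [  6. 164.] ang 0 h [60. 74.] mean [448. 255.]
c [614. 149.] size [ 25. 112.] ang 173 h [15. 41.] mean [612. 149.]
c [622.  48.] size [48. 52.] ang 0 h [45. 47.] mean [624.  48.]
c [735. 231.] size [54. 86.] ang 0 h [24. 28.] mean [736. 226.]
c [439. 362.] size [158. 220.] ang 90 h [63. 70.] mean [455. 362.]
c [421. 360.] size [35. 90.] ang 3 h [29. 35.] mean [425. 360.]
c [423. 298.] size [36. 82.] ang 0 h [29. 35.] mean [429. 297.]
c [422. 421.] size [34. 84.] ang 0 h [29. 35.] mean [427. 420.]
```

Call:
play_rows([
  [[0, 0, -0.025, 0, 0, 0, 1], [0, 0, -0.05, 0, 0, 0, 1], [0, 0, -0.068, 0, 0, 0, 1], [0, 0, -0.076, 0, 0, 0, 1], [0, 0, -0.08, 0, 0, 0, 1]],
])

```text
time_s: 30.55
tcp_pos: [0.5752, -0.3922, 0.019]
ee_rot: [[-1.0, -0.001, 0.001], [-0.001, 1.0, -0.001], [-0.001, -0.001, -1.0]]
wrist_force: [0.2, 0.4, -2.5]
gripper_width: 0.362
```

Call:
play_rows([
  [[0, 0, 0, 0, 0, 0, 1], [0, 0, 0, 0, 0, 0, 0.52], [0, 0, 0, 0, 0, 0, 0.52], [0, 0, 0, 0, 0, 0, 0.52], [0, 0, 0.015, 0, 0, 0, 0.52]],
])

```text
time_s: 31.05
tcp_pos: [0.5733, -0.3919, 0.0324]
ee_rot: [[-1.0, 0.001, -0.003], [0.001, 1.0, 0.002], [0.003, 0.002, -1.0]]
wrist_force: [0.4, -0.3, 0.2]
gripper_width: 0.476
```

Call:
play_rows([
  [[0, 0, 0.03, 0, 0, 0, 0.52], [0, 0, 0.07, 0, 0, 0, 0.52], [0, 0, 0.11, 0, 0, 0, 0.4], [0, 0.045, 0.11, 0, 0, -0.06, 0.4], [0, 0.09, 0.11, 0, 0, -0.12, 0.4]],
])

```text
time_s: 31.55
tcp_pos: [0.5754, -0.3029, 0.1469]
ee_rot: [[-0.992, 0.125, 0.006], [0.125, 0.992, -0.002], [-0.006, -0.001, -1.0]]
wrist_force: [0.5, 0.6, -0.7]
gripper_width: 0.587
```

Call:
play_rows([
  [[0.01, 0.045, 0, 0, 0, 0, 0.4], [0.02, 0.09, 0, 0, 0, 0, 0.4], [0.03, 0.135, 0, 0, 0, 0, 0.4], [0.04, 0.18, 0, 0, 0, 0, 0.4], [0.04, 0.225, 0, 0, 0, 0, 0.4]],
])

```text
time_s: 32.05
tcp_pos: [0.616, -0.0756, 0.1452]
ee_rot: [[-0.993, 0.119, 0.003], [0.119, 0.993, -0.0], [-0.003, 0.0, -1.0]]
wrist_force: [0.3, -0.0, -0.5]
gripper_width: 0.596
```

Call:
play_rows([
  [[0, 0.045, 0, 0, 0, 0, 0.4], [0, 0.09, 0, 0, 0, 0, 0.4], [0, 0.135, 0, 0, 0, 0, 0.4], [0, 0.18, 0, 0, 0, 0, 0.4], [0, 0.22, 0, 0, 0, 0, 0.4]],
])

```text
time_s: 32.55
tcp_pos: [0.6148, 0.1448, 0.1454]
ee_rot: [[-0.993, 0.119, 0.002], [0.119, 0.993, 0.001], [-0.002, 0.001, -1.0]]
wrist_force: [0.3, -0.3, 0.6]
gripper_width: 0.597
```

```bash
python3 st.py; python3 - <<'E'
from seg import *
blobs([cloud(cap('top'))],box=(.51,.668,-.443,-.274),zmin=.02)
E
```

```text
t 32.5 tcp [0.6148 0.1448 0.1454] jaw 83.2 F [ 0.3 -0.3  0.6] w 0.597 j [  28.   26.   -5.    0.  -59. -125.]
c [370. -29.] size [ 26. 194.] ang 94 h [22. 27.] mean [372. -58.]
c [469. 254.] size [ 8. 94.] ang 0 h [44. 66.] mean [467. 255.]
c [614. 151.] size [ 26. 110.] ang 169 h [15. 41.] mean [613. 149.]
c [622.  49.] size [50. 52.] ang 0 h [45. 47.] mean [623.  49.]
c [735. 230.] size [56. 86.] ang 0 h [24. 27.] mean [736. 226.]
c [ 588. -360.] size [156. 166.] ang 90 h [58. 65.] mean [ 597. -364.]
c [ 590. -393.] size [ 36. 112.] ang 0 h [42. 47.] mean [ 580. -392.]
c [ 589. -332.] size [ 34. 110.] ang 0 h [42. 47.] mean [ 580. -331.]
```

Call:
play_rows([
  [[-0.002, 0.004, -0.04, 0, 0, 0, 0.4], [-0.002, 0.004, -0.08, 0, 0, 0, 0.4], [-0.002, 0.004, -0.115, 0, 0, 0, 0.4], [-0.002, 0.004, -0.13, 0, 0, 0, 0.4], [-0.002, 0.004, -0.138, 0, 0, 0, 0.4]],
])

```text
time_s: 33.15
tcp_pos: [0.6121, 0.1456, 0.0046]
ee_rot: [[-0.993, 0.12, -0.002], [0.12, 0.993, -0.001], [0.002, -0.001, -1.0]]
wrist_force: [-0.6, 0.1, 0.1]
gripper_width: 0.602
```

Call:
play_rows([
  [[0, 0, -0.002, 0, 0, 0, 0.4], [0, 0, -0.003, 0, 0, 0, 0.4], [0, 0, -0.003, 0, 0, 0, 0.6], [0, 0, -0.003, 0, 0, 0, 1], [0, 0, -0.003, 0, 0, 0, 1]],
])

```text
time_s: 33.65
tcp_pos: [0.613, 0.1467, 0.0034]
ee_rot: [[-0.993, 0.12, 0.001], [0.12, 0.993, 0.001], [-0.001, 0.001, -1.0]]
wrist_force: [0.4, -0.0, 0.8]
gripper_width: 0.408
```

Call:
play_rows([
  [[0, 0, 0, 0, 0, 0, 1], [0, 0, 0, 0, 0, 0, 1], [0, 0, 0.03, 0, 0, 0, 1], [0, 0, 0.07, 0, 0, 0, 1], [0, 0, 0.11, 0, 0, 0, 1]],
])

```text
time_s: 34.15
tcp_pos: [0.6114, 0.1459, 0.1123]
ee_rot: [[-0.993, 0.12, -0.004], [0.12, 0.993, -0.002], [0.003, -0.002, -1.0]]
wrist_force: [0.7, 0.7, -2.8]
gripper_width: 0.247
```

```bash
python3 -c "
from h import *
s=r.sense();print(s['time_s'],np.round(s['tcp_pos'],4),s['gripper_width'],s['wrist_force'],s['moment'])"
```

```text
34.15 [0.6114 0.1459 0.1123] 0.24677253508285088 [ 0.74306873  0.73187694 -2.83456362] [ 0.05084932 -0.22664968  0.00293401]
```

Call:
play_rows([
  [[-0.015, -0.045, 0.01, 0, 0, 0.03, 1], [-0.03, -0.09, 0.02, 0, 0, 0.06, 1], [-0.045, -0.135, 0.02, 0, 0, 0.09, 1], [-0.06, -0.18, 0.02, 0, 0, 0.12, 1], [-0.075, -0.225, 0.02, 0, 0, 0.12, 1]],
])

```text
time_s: 34.65
tcp_pos: [0.5358, -0.0801, 0.132]
ee_rot: [[-1.0, -0.001, -0.002], [-0.001, 1.0, 0.0], [0.002, 0.0, -1.0]]
wrist_force: [1.0, -1.1, -2.2]
gripper_width: 0.251
```

Call:
play_rows([
  [[-0.02, -0.045, 0, 0, 0, 0, 1], [-0.04, -0.09, 0, 0, 0, 0, 1], [-0.06, -0.135, 0, 0, 0, 0, 1], [-0.08, -0.18, 0, 0, 0, 0, 1], [-0.1, -0.225, 0, 0, 0, 0, 1]],
])

```text
time_s: 35.15
tcp_pos: [0.4357, -0.3047, 0.132]
ee_rot: [[-1.0, 0.0, -0.001], [0.0, 1.0, 0.001], [0.001, 0.001, -1.0]]
wrist_force: [1.4, -0.4, -2.1]
gripper_width: 0.247
```

Call:
play_rows([
  [[-0.012, -0.045, 0, 0, 0, 0, 1], [-0.022, -0.085, -0.01, 0, 0, 0, 1], [-0.022, -0.085, -0.04, 0, 0, 0, 1], [-0.022, -0.085, -0.08, 0, 0, 0, 1], [-0.022, -0.085, -0.08, 0, 0, 0, 1]],
])

```text
time_s: 35.65
tcp_pos: [0.4104, -0.386, 0.0467]
ee_rot: [[-1.0, 0.003, -0.012], [0.003, 1.0, 0.008], [0.012, 0.008, -1.0]]
wrist_force: [-1.9, 0.6, -2.8]
gripper_width: 0.249
```

```bash
python3 - <<'E'
from h import *
s=r.sense();print(s['time_s'],np.round(s['tcp_pos'],4),s['gripper_width'],s['wrist_force'])
cap('scene','s4.png');a=cv2.imread('pics/s4.png')[150:340,90:320];cv2.imwrite('pics/s4c.png',cv2.resize(a,None,fx=3,fy=3))
E
```

```text
35.65 [ 0.4104 -0.386   0.0467] 0.2490603995578475 [-1.88582153  0.62845074 -2.83592217]
```

View pics/s4c.png

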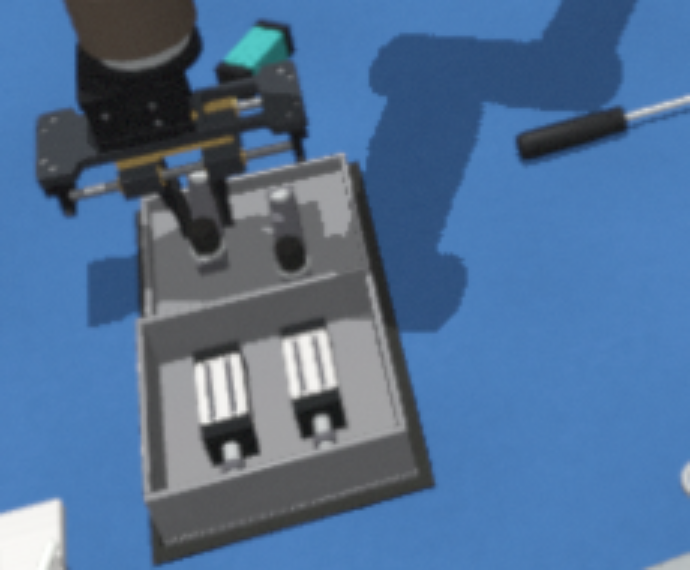

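Both cylinders lie flat in the deep bin (crop px 220,400 and 312,380). The first arm is in the tray (285,235) and the second hangs above it (205,240). I'll lower it and release.

Call:
play_rows([
  [[0, 0, -0.01, 0, 0, 0, 1], [0, 0, -0.02, 0, 0, 0, 1], [0, 0, -0.03, 0, 0, 0, 1], [0, 0, -0.037, 0, 0, 0, 1], [0, 0, -0.04, 0, 0, 0, 1]],
])

```text
time_s: 36.2
tcp_pos: [0.4153, -0.3881, 0.0121]
ee_rot: [[-1.0, -0.0, -0.001], [-0.0, 1.0, 0.001], [0.001, 0.001, -1.0]]
wrist_force: [-3.6, 7.0, 18.4]
gripper_width: 0.247
```

Call:
play_rows([
  [[0, 0, 0, 0, 0, 0, 1], [0, 0, 0, 0, 0, 0, 0.56], [0, 0, 0, 0, 0, 0, 0.56], [0, 0, 0, 0, 0, 0, 0.56], [0, 0, 0.015, 0, 0, 0, 0.56]],
])

```text
time_s: 36.7
tcp_pos: [0.4144, -0.3878, 0.0262]
ee_rot: [[-1.0, 0.001, -0.003], [0.001, 1.0, 0.002], [0.003, 0.002, -1.0]]
wrist_force: [-0.2, -0.3, 0.5]
gripper_width: 0.427
```

Call:
play_rows([
  [[0, 0, 0.04, 0, 0, 0, 0.56], [0, 0, 0.08, 0, 0, 0, 0.56], [0.02, 0.03, 0.12, 0, 0, 0, 1], [0.04, 0.07, 0.15, 0, 0, 0, 1], [0.06, 0.11, 0.18, 0, 0, 0, 1]],
])

```text
time_s: 37.2
tcp_pos: [0.4718, -0.2862, 0.2032]
ee_rot: [[-1.0, 0.002, 0.002], [0.002, 1.0, -0.001], [-0.002, -0.001, -1.0]]
wrist_force: [0.9, -0.6, -0.3]
gripper_width: 0.25
```

Call:
play_rows([
  [[0.03, 0.04, 0, 0, 0, 0, 1], [0.06, 0.08, 0, 0, 0, 0, 1], [0.09, 0.12, 0.01, 0, 0, 0, 1], [0.11, 0.16, 0.02, 0, 0, 0, 1], [0.13, 0.2, 0.03, 0, 0, 0, 1]],
])

```text
time_s: 37.7
tcp_pos: [0.6021, -0.0851, 0.2317]
ee_rot: [[-1.0, -0.0, 0.001], [-0.0, 1.0, -0.0], [-0.001, -0.0, -1.0]]
wrist_force: [1.2, 0.1, 0.3]
gripper_width: 0.004
```

```bash
python3 st.py; python3 - <<'E'
from seg import *
T=cloud(cap('top')); print('tray');blobs([T],box=(.34,.495,-.443,-.274),zmin=.016);print('case');blobs([T],box=(.36,.52,.252,.476),zmin=.014)
for n,X in(('top',T),('scene',cloud(cap('scene')))):
    P=X.reshape(-1,3);P=P[(P[:,0]>.49)&(P[:,0]<.60)&(P[:,1]>.24)&(P[:,1]<.49)&(P[:,2]>.08)]
    L=P[(P[:,1]<.33)|(P[:,1]>.40)]
    for z in np.arange(.08,.24,.02):
        q=L[(L[:,2]>z)&(L[:,2]<z+.02)]
        if len(q)>3: print(n,'z%.2f'%z,len(q),'x',np.round(np.percentile(q[:,0],[5,50,95]),4),'y',np.round(np.percentile(q[:,1],[1,99]),3))
    k=P[(P[:,1]>.33)&(P[:,1]<.40)&(P[:,0]>.54)]
    if len(k): print('knob',np.round(np.percentile(k,[2,50,98],axis=0),3).tolist())
E
```

```text
t 37.7 tcp [ 0.6021 -0.0851  0.2317] jaw 90.0 F [1.2 0.1 0.3] w 0.004 j [  7.  20.  -1.   0. -69. -97.]
c [371. -73.] size [ 27. 106.] ang 95 h [22. 27.] mean [374. -77.]
c [364.  40.] size [ 8. 64.] ang 90 h [14. 18.] mean [363.  37.]
c [442. 254.] size [  8. 164.] ang 0 h [58. 71.] mean [449. 255.]
c [624.  49.] size [49. 52.] ang 135 h [45. 47.] mean [624.  49.]
c [735. 231.] size [54. 86.] ang 0 h [24. 27.] mean [737. 226.]
tray
c [ 416. -360.] size [152. 166.] ang 90 h [26. 32.] mean [ 388. -404.]
c [ 416. -388.] size [ 26. 108.] ang 0 h [25. 52.] mean [ 414. -388.]
c [ 414. -333.] size [ 28. 108.] ang 0 h [25. 52.] mean [ 415. -331.]
case
c [439. 362.] size [158. 220.] ang 90 h [63. 71.] mean [455. 362.]
c [419. 360.] size [32. 86.] ang 0 h [29. 34.] mean [425. 360.]
c [423. 299.] size [38. 82.] ang 0 h [29. 34.] mean [428. 298.]
c [422. 421.] size [34. 84.] ang 0 h [29. 34.] mean [427. 420.]
top z0.08 40 x [0.5152 0.5162 0.5192] y [0.253 0.438]
top z0.10 41 x [0.5155 0.5176 0.5188] y [0.254 0.471]
top z0.12 43 x [0.5146 0.517  0.5181] y [0.253 0.471]
top z0.14 41 x [0.5141 0.515  0.5182] y [0.253 0.47 ]
top z0.16 53 x [0.5138 0.5152 0.5176] y [0.253 0.464]
top z0.18 47 x [0.5139 0.5164 0.5173] y [0.254 0.468]
top z0.20 53 x [0.5134 0.5157 0.5184] y [0.254 0.473]
top z0.22 206 x [0.5136 0.5184 0.5223] y [0.256 0.47 ]
knob [[0.54, 0.351, 0.195], [0.554, 0.361, 0.206], [0.564, 0.375, 0.213]]
scene z0.08 287 x [0.5205 0.5239 0.5269] y [0.254 0.47 ]
scene z0.10 306 x [0.5199 0.5237 0.5263] y [0.255 0.471]
scene z0.12 310 x [0.5199 0.5231 0.5263] y [0.255 0.472]
scene z0.14 308 x [0.5195 0.5227 0.5257] y [0.254 0.472]
scene z0.16 309 x [0.5189 0.5224 0.5262] y [0.254 0.47 ]
scene z0.18 345 x [0.5184 0.5223 0.526 ] y [0.254 0.472]
scene z0.20 362 x [0.5186 0.5221 0.5254] y [0.255 0.472]
scene z0.22 192 x [0.5141 0.5202 0.5246] y [0.255 0.472]
knob [[0.542, 0.35, 0.187], [0.563, 0.36, 0.201], [0.567, 0.374, 0.211]]
```

All spares are placed, and the top camera shows all three sensors flat in the case. Now the lid: I'll push its outer face with the shut fingers, about 60 mm beside the knob, following its arc.

Call:
play_rows([
  [[0, 0.045, 0, 0, 0, 0, 1], [0, 0.09, 0, 0, 0, 0, 1], [0, 0.135, 0, 0, 0, 0, 1], [0, 0.18, 0, 0, 0, 0, 1], [0, 0.225, 0, 0, 0, 0, 1]],
])

```text
time_s: 38.35
tcp_pos: [0.6008, 0.1383, 0.2311]
ee_rot: [[-1.0, 0.002, -0.0], [0.002, 1.0, -0.0], [0.0, -0.0, -1.0]]
wrist_force: [-0.1, -0.4, -0.8]
gripper_width: 0.009
```

Call:
play_rows([
  [[0, 0.045, 0, 0, 0, 0, 1], [0, 0.09, 0, 0, 0, 0, 1], [-0.01, 0.13, 0, 0, 0, 0, 1], [-0.03, 0.16, 0, 0, 0, 0, 1], [-0.037, 0.16, -0.02, 0, 0, 0, 1]],
])

```text
time_s: 38.85
tcp_pos: [0.5646, 0.3012, 0.2132]
ee_rot: [[-1.0, -0.003, 0.005], [-0.003, 1.0, 0.003], [-0.005, 0.003, -1.0]]
wrist_force: [-0.1, -1.3, -0.5]
gripper_width: 0.006
```

Call:
play_rows([
  [[0, 0, -0.01, 0, 0, 0, 1], [0, 0, -0.02, 0, 0, 0, 1], [0, 0, -0.022, 0, 0, 0, 1], [0, 0, -0.022, 0, 0, 0, 1], [0, 0, -0.022, 0, 0, 0, 1]],
])

```text
time_s: 39.35
tcp_pos: [0.5652, 0.2976, 0.1897]
ee_rot: [[-1.0, 0.001, 0.001], [0.001, 1.0, 0.0], [-0.001, 0.0, -1.0]]
wrist_force: [-0.5, -0.1, -0.1]
gripper_width: 0.007
```

```bash
python3 - <<'E'
from h import *
s=r.sense();print(s['time_s'],np.round(s['tcp_pos'],4),s['gripper_width'],s['wrist_force'],np.round(s['joints']))
cap('scene','s5.png');a=cv2.imread('pics/s5.png')[60:260,340:570];cv2.imwrite('pics/s5c.png',cv2.resize(a,None,fx=3,fy=3))
E
```

```text
39.35 [0.5652 0.2976 0.1897] 0.006952439053270617 [-0.4699734  -0.07376181 -0.11861632] [  42.   25.   -0.    0.  -65. -132.]
```

View pics/s5c.png

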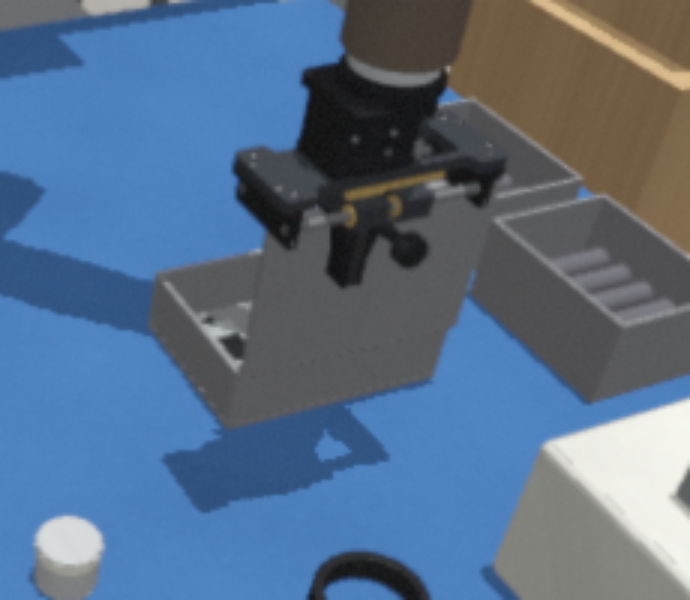

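The fingers are behind the lid (crop px 345,260), left of the knob (405,245). I'll begin the push slowly.

Call:
play_rows([
  [[-0.008, 0, 0, 0, 0, 0, 1], [-0.016, 0, 0, 0, 0, 0, 1], [-0.022, 0, 0, 0, 0, 0, 1], [-0.027, 0, 0, 0, 0, 0, 1], [-0.031, 0, 0, 0, 0, 0, 1]],
])

```text
time_s: 39.9
tcp_pos: [0.5327, 0.2982, 0.1894]
ee_rot: [[-1.0, -0.0, 0.0], [-0.0, 1.0, 0.0], [-0.0, 0.0, -1.0]]
wrist_force: [1.0, 0.7, -0.1]
gripper_width: 0.005
```

Call:
play_rows([
  [[-0.003, 0, 0, 0, 0, 0, 1], [-0.006, 0, 0, 0, 0, 0, 1], [-0.009, 0, 0, 0, 0, 0, 1], [-0.013, 0, 0, 0, 0, 0, 1], [-0.016, 0, 0, 0, 0, 0, 1]],
])

```text
time_s: 40.4
tcp_pos: [0.5173, 0.2983, 0.1892]
ee_rot: [[-1.0, 0.0, 0.0], [0.0, 1.0, 0.001], [-0.0, 0.001, -1.0]]
wrist_force: [2.0, 1.5, 0.1]
gripper_width: 0.006
```

Call:
play_rows([
  [[-0.003, 0, 0, 0, 0, 0, 1], [-0.006, 0, -0.001, 0, 0, 0, 1], [-0.009, 0, -0.001, 0, 0, 0, 1], [-0.013, 0, -0.002, 0, 0, 0, 1], [-0.016, 0, -0.002, 0, 0, 0, 1]],
])

```text
time_s: 40.9
tcp_pos: [0.5009, 0.298, 0.1869]
ee_rot: [[-1.0, 0.0, -0.0], [0.0, 1.0, -0.0], [0.0, -0.0, -1.0]]
wrist_force: [1.3, 0.2, -1.1]
gripper_width: 0.005
```

```bash
cat > lid.py <<'E'
from h import *
s=r.sense();print('t',s['time_s'],np.round(s['tcp_pos'],4),np.round(s['wrist_force'],1))
X=cloud(cap('scene')).reshape(-1,3)
# right-hand strip of lid, clear of gripper & knob
P=X[(X[:,1]>.42)&(X[:,1]<.468)&(X[:,0]>.33)&(X[:,0]<.535)&(X[:,2]>.068)&(X[:,2]<.235)]
d=P[:,[0,2]]-[.5165,.065]; d=d[np.hypot(*d.T)>.04]; d=d[np.hypot(*d.T)<.165]
a=np.arctan2(d[:,1],-d[:,0]); rr=np.hypot(*d.T)
a=a-np.arcsin(.008/rr)
print('lid angle rad, n',np.round(np.percentile(a,[10,50,90]),3),len(a))
E
python3 lid.py
```

```text
t 40.9 [0.5009 0.298  0.1869] [ 1.3  0.2 -1.1]
lid angle rad, n [1.288 1.313 1.336] 672
```

The lid follows: 1.31 rad measured, as my model predicts. I'll continue along the arc.

Call:
play_rows([
  [[-0.003, 0, -0.001, 0, 0, 0, 1], [-0.006, 0, -0.002, 0, 0, 0, 1], [-0.009, 0, -0.003, 0, 0, 0, 1], [-0.012, 0, -0.004, 0, 0, 0, 1], [-0.016, 0, -0.005, 0, 0, 0, 1]],
])

```text
time_s: 41.45
tcp_pos: [0.4851, 0.2981, 0.182]
ee_rot: [[-1.0, 0.0, -0.0], [0.0, 1.0, 0.0], [0.0, 0.0, -1.0]]
wrist_force: [1.1, 1.5, 0.3]
gripper_width: 0.003
```

Call:
play_rows([
  [[-0.003, 0, -0.001, 0, 0, 0, 1], [-0.006, 0, -0.002, 0, 0, 0, 1], [-0.009, 0, -0.003, 0, 0, 0, 1], [-0.012, 0, -0.005, 0, 0, 0, 1], [-0.015, 0, -0.006, 0, 0, 0, 1]],
])

```text
time_s: 41.95
tcp_pos: [0.4701, 0.298, 0.1759]
ee_rot: [[-1.0, 0.0, -0.0], [0.0, 1.0, -0.0], [0.0, -0.0, -1.0]]
wrist_force: [1.6, 0.9, -0.3]
gripper_width: 0.005
```

Call:
play_rows([
  [[-0.003, 0, -0.001, 0, 0, 0, 1], [-0.006, 0, -0.003, 0, 0, 0, 1], [-0.009, 0, -0.005, 0, 0, 0, 1], [-0.012, 0, -0.007, 0, 0, 0, 1], [-0.014, 0, -0.009, 0, 0, 0, 1]],
])

```text
time_s: 42.45
tcp_pos: [0.456, 0.298, 0.167]
ee_rot: [[-1.0, 0.0, -0.0], [0.0, 1.0, -0.0], [0.0, -0.0, -1.0]]
wrist_force: [1.0, -0.0, 0.8]
gripper_width: 0.002
```

Call:
play_rows([
  [[-0.003, 0, -0.002, 0, 0, 0, 1], [-0.005, 0, -0.004, 0, 0, 0, 1], [-0.008, 0, -0.006, 0, 0, 0, 1], [-0.011, 0, -0.008, 0, 0, 0, 1], [-0.013, 0, -0.01, 0, 0, 0, 1]],
])

```text
time_s: 42.95
tcp_pos: [0.4431, 0.298, 0.1568]
ee_rot: [[-1.0, 0.0, -0.0], [0.0, 1.0, -0.0], [0.0, -0.0, -1.0]]
wrist_force: [1.2, 0.1, 0.5]
gripper_width: 0.006
```

```bash
python3 lid.py
```

```text
t 42.95 [0.4431 0.298  0.1568] [1.2 0.1 0.5]
lid angle rad, n [0.758 0.782 0.817] 644
```

Call:
play_rows([
  [[-0.002, 0, -0.002, 0, 0, 0, 1], [-0.005, 0, -0.004, 0, 0, 0, 1], [-0.007, 0, -0.006, 0, 0, 0, 1], [-0.009, 0, -0.008, 0, 0, 0, 1], [-0.012, 0, -0.01, 0, 0, 0, 1]],
])

```text
time_s: 43.5
tcp_pos: [0.4312, 0.2981, 0.1469]
ee_rot: [[-1.0, 0.0, 0.0], [0.0, 1.0, -0.0], [-0.0, -0.0, -1.0]]
wrist_force: [0.7, -0.0, -0.0]
gripper_width: 0.007
```

Call:
play_rows([
  [[-0.002, 0, -0.002, 0, 0, 0, 1], [-0.004, 0, -0.005, 0, 0, 0, 1], [-0.006, 0, -0.007, 0, 0, 0, 1], [-0.008, 0, -0.01, 0, 0, 0, 1], [-0.009, 0, -0.012, 0, 0, 0, 1]],
])

```text
time_s: 44.0
tcp_pos: [0.422, 0.298, 0.1348]
ee_rot: [[-1.0, 0.0, -0.0], [0.0, 1.0, -0.0], [0.0, -0.0, -1.0]]
wrist_force: [0.5, 0.5, 1.5]
gripper_width: 0.006
```

Call:
play_rows([
  [[-0.002, 0, -0.003, 0, 0, 0, 1], [-0.003, 0, -0.006, 0, 0, 0, 1], [-0.005, 0, -0.009, 0, 0, 0, 1], [-0.006, 0, -0.012, 0, 0, 0, 1], [-0.008, 0, -0.014, 0, 0, 0, 1]],
])

```text
time_s: 44.5
tcp_pos: [0.4143, 0.298, 0.1207]
ee_rot: [[-1.0, 0.0, 0.0], [0.0, 1.0, -0.0], [-0.0, -0.0, -1.0]]
wrist_force: [1.2, 0.1, -0.0]
gripper_width: 0.003
```

Call:
play_rows([
  [[-0.001, 0, -0.003, 0, 0, 0, 1], [-0.003, 0, -0.006, 0, 0, 0, 1], [-0.004, 0, -0.009, 0, 0, 0, 1], [-0.005, 0, -0.012, 0, 0, 0, 1], [-0.006, 0, -0.015, 0, 0, 0, 1]],
])

```text
time_s: 45.0
tcp_pos: [0.4082, 0.298, 0.1058]
ee_rot: [[-1.0, 0.0, -0.0], [0.0, 1.0, -0.0], [0.0, -0.0, -1.0]]
wrist_force: [-0.4, 0.6, 1.2]
gripper_width: 0.006
```

```bash
python3 lid.py
```

```text
t 45.0 [0.4082 0.298  0.1058] [-0.4  0.6  1.2]
lid angle rad, n [0.255 0.276 0.304] 520
```

Call:
play_rows([
  [[-0.001, 0, -0.002, 0, 0, 0, 1], [-0.001, 0, -0.004, 0, 0, 0, 1], [-0.002, 0, -0.006, 0, 0, 0, 1], [-0.003, 0, -0.008, 0, 0, 0, 1], [-0.003, 0, -0.01, 0, 0, 0, 1]],
])

```text
time_s: 45.55
tcp_pos: [0.4052, 0.298, 0.0959]
ee_rot: [[-1.0, 0.0, -0.0], [0.0, 1.0, -0.0], [0.0, -0.0, -1.0]]
wrist_force: [-0.1, -0.5, 1.1]
gripper_width: 0.005
```

Call:
play_rows([
  [[0, 0, -0.002, 0, 0, 0, 1], [-0.001, 0, -0.004, 0, 0, 0, 1], [-0.001, 0, -0.006, 0, 0, 0, 1], [-0.002, 0, -0.008, 0, 0, 0, 1], [-0.002, 0, -0.01, 0, 0, 0, 1]],
])

```text
time_s: 46.05
tcp_pos: [0.4032, 0.298, 0.0859]
ee_rot: [[-1.0, 0.0, -0.0], [0.0, 1.0, -0.0], [0.0, -0.0, -1.0]]
wrist_force: [0.3, 0.7, 0.9]
gripper_width: 0.002
```

Call:
play_rows([
  [[0, 0, -0.002, 0, 0, 0, 1], [0, 0, -0.003, 0, 0, 0, 1], [0, 0, -0.004, 0, 0, 0, 1], [-0.001, 0, -0.006, 0, 0, 0, 1], [-0.001, 0, -0.007, 0, 0, 0, 1]],
])

```text
time_s: 46.55
tcp_pos: [0.4023, 0.2981, 0.079]
ee_rot: [[-1.0, 0.0, 0.0], [0.0, 1.0, 0.0], [-0.0, 0.0, -1.0]]
wrist_force: [-0.0, 0.2, 0.9]
gripper_width: 0.004
```

```bash
python3 lid.py
```

```text
t 46.55 [0.4023 0.2981 0.079 ] [-0.   0.2  0.9]
lid angle rad, n [0.029 0.049 0.075] 431
```

Very nearly shut. I'll take the last 6 mm at 1 mm per row, then slower, watching the force.

Call:
play_rows([
  [[0, 0, -0.001, 0, 0, 0, 1], [0, 0, -0.002, 0, 0, 0, 1], [0, 0, -0.003, 0, 0, 0, 1], [0, 0, -0.004, 0, 0, 0, 1], [0, 0, -0.0045, 0, 0, 0, 1]],
])

```text
time_s: 47.1
tcp_pos: [0.4023, 0.298, 0.0745]
ee_rot: [[-1.0, 0.0, -0.0], [0.0, 1.0, -0.0], [0.0, -0.0, -1.0]]
wrist_force: [0.4, -0.9, 0.2]
gripper_width: 0.009
```

Call:
play_rows([
  [[0, 0, -0.0003, 0, 0, 0, 1], [0, 0, -0.0006, 0, 0, 0, 1], [0, 0, -0.0009, 0, 0, 0, 1], [0, 0, -0.0012, 0, 0, 0, 1], [0, 0, -0.0015, 0, 0, 0, 1]],
])

```text
time_s: 47.6
tcp_pos: [0.4024, 0.298, 0.0738]
ee_rot: [[-1.0, -0.0, 0.0], [-0.0, 1.0, -0.0], [-0.0, -0.0, -1.0]]
wrist_force: [-2.6, -1.6, 8.9]
gripper_width: 0.006
```

```bash
python3 lid.py
```

```text
t 47.6 [0.4024 0.298  0.0738] [-2.6 -1.6  8.9]
lid angle rad, n [-0.012  0.007  0.033] 407
```

The force rose to 9 N on the rim, so the lid is seated. I'll retreat and do a last check.

Call:
play_rows([
  [[0, 0, 0.004, 0, 0, 0, 1], [0, 0, 0.015, 0, 0, 0, 1], [0, 0, 0.05, 0, 0, 0, 1], [0, 0, 0.09, 0, 0, 0, 1], [0, 0, 0.13, 0, 0, 0, 1]],
])

```text
time_s: 48.15
tcp_pos: [0.4023, 0.2978, 0.205]
ee_rot: [[-1.0, 0.0, 0.0], [0.0, 1.0, -0.0], [-0.0, -0.0, -1.0]]
wrist_force: [1.2, 0.6, 0.5]
gripper_width: 0.008
```

Call:
play_rows([
  [[0, -0.045, 0.01, 0, 0, 0, 1], [0, -0.09, 0.02, 0, 0, 0, 1], [0, -0.135, 0.02, 0, 0, 0, 1], [0, -0.18, 0.02, 0, 0, 0, 1], [0, -0.225, 0.02, 0, 0, 0, 1]],
])

```text
time_s: 48.65
tcp_pos: [0.402, 0.0714, 0.2241]
ee_rot: [[-1.0, -0.001, 0.002], [-0.001, 1.0, 0.001], [-0.002, 0.001, -1.0]]
wrist_force: [1.4, -0.1, -0.4]
gripper_width: 0.007
```

Call:
play_rows([
  [[0, 0, 0, 0, 0, 0, 1], [0, 0, 0, 0, 0, 0, 1], [0, 0, 0, 0, 0, 0, 1], [0, 0, 0, 0, 0, 0, 1], [0, 0, 0, 0, 0, 0, 1]],
])

```text
time_s: 49.15
tcp_pos: [0.4024, 0.074, 0.223]
ee_rot: [[-1.0, -0.002, -0.0], [-0.002, 1.0, -0.0], [0.0, -0.0, -1.0]]
wrist_force: [0.1, 0.5, -0.1]
gripper_width: 0.005
```

```bash
python3 lid.py; python3 - <<'E'
from seg import *
C=cap('scene','s6.png');S=cloud(C);T=cloud(cap('top'))
blobs([S],zmin=.011);print('bins');blobs([S],box=(.345,.662,-.438,-.279),zmin=.016);blobs([T],box=(.345,.662,-.438,-.279),zmin=.016)
for n,X in(('s',S),('t',T)):
    for x0 in (.36,.40,.44,.48):
        q=X.reshape(-1,3);q=q[(q[:,0]>x0)&(q[:,0]<x0+.03)&(((q[:,1]>.27)&(q[:,1]<.33))|((q[:,1]>.4)&(q[:,1]<.46)))]
        print(n,x0,len(q),'lid z',np.round(np.median(q[:,2]),4))
E
```

```text
t 49.15 [0.4024 0.074  0.223 ] [ 0.1  0.5 -0.1]
lid angle rad, n [-0.011  0.008  0.032] 402
c [369. -27.] size [ 25. 199.] ang 95 h [21. 27.] mean [372. -54.]
c [439. 254.] size [  8. 158.] ang 0 h [65. 76.] mean [442. 255.]
c [625.  48.] size [49. 51.] ang 129 h [45. 48.] mean [624.  48.]
c [735. 230.] size [56. 86.] ang 0 h [24. 27.] mean [736. 226.]
bins
c [ 396. -331.] size [22. 74.] ang 0 h [23. 26.] mean [ 393. -331.]
c [ 401. -389.] size [22. 80.] ang 0 h [23. 25.] mean [ 395. -388.]
c [ 463. -330.] size [23. 24.] ang 124 h [47. 51.] mean [ 462. -331.]
c [ 461. -389.] size [24. 26.] ang 90 h [47. 50.] mean [ 461. -389.]
c [ 519. -373.] size [ 71. 173.] ang 114 h [56. 60.] mean [ 516. -368.]
c [ 587. -393.] size [ 34. 108.] ang 0 h [41. 44.] mean [ 581. -393.]
c [ 588. -331.] size [ 30. 110.] ang 0 h [41. 44.] mean [ 581. -330.]
c [ 416. -389.] size [ 32. 106.] ang 176 h [25. 51.] mean [ 415. -388.]
c [ 415. -330.] size [ 27. 108.] ang 2 h [25. 52.] mean [ 414. -330.]
c [ 493. -360.] size [ 10. 156.] ang 89 h [26. 32.] mean [ 495. -363.]
c [ 523. -360.] size [ 32. 156.] ang 90 h [59. 65.] mean [ 510. -372.]
c [ 590. -391.] size [ 36. 111.] ang 2 h [42. 48.] mean [ 581. -392.]
c [ 591. -331.] size [ 35. 116.] ang 2 h [41. 47.] mean [ 581. -332.]
s 0.36 244 lid z 0.0734
s 0.4 267 lid z 0.0736
s 0.44 282 lid z 0.0736
s 0.48 310 lid z 0.0734
t 0.36 403 lid z 0.0738
t 0.4 456 lid z 0.0739
t 0.44 474 lid z 0.0737
t 0.48 462 lid z 0.0738
```

View pics/s6.png

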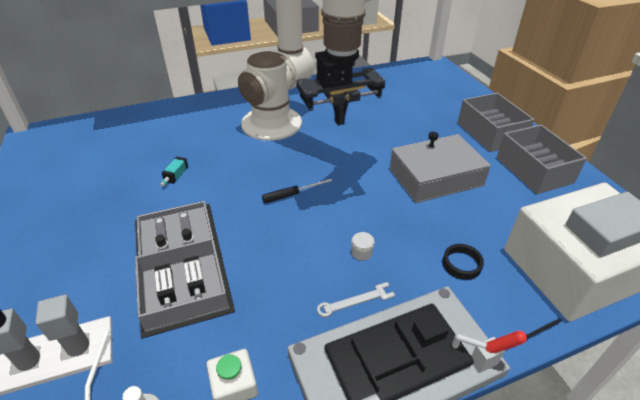

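The lid lies flat (px 438,160): z = 0.0734–0.0739 m everywhere, i.e. 65 + 8 mm. Both cylinders are in the deep bin (165,285 and 193,272) and both arms in the tray. The tin, driver, spanner, tape and turquoise piece look as they did at the start. Handing in.

```bash
python3 -c "
from station import r
print(r.finish_job())"
```

```text
the job is handed in; nothing more can be done
None
```

The job is handed in at about 49 s of the 210 s allowed. All three sensors are in the case, both cylinders are in the deep bin and both hold-down arms are in the shallow tray. After the last sensor was in, I pushed the lid down slowly along its arc until it seated on the rim at about 9 N.

**Last checks:**
- **Lid:** it lies flat at z ≈ 73.5 mm over its whole area, where 73 mm is expected, so it is fully shut.
- **Placed parts:** the cylinders and arms lie flat in their boxes at the expected heights. The sensors were last seen lying flat in the case just before the lid was closed.
- **Left alone:** the tin and screwdriver measured in the same places as at the start. The spanner, tape and turquoise look-alike were judged only by eye in the last picture, and look unmoved.

No check failed. The second arm touched down in the tray at about 18 N, harder than the other placings but below the limits. I saw no knocked part and no slackening of the grip.

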